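# Push a cartridge home in the reader's self-centring dock

## Robot

A 6-joint arm with a two-finger parallel gripper is mounted at the origin on the work surface. World frame = base frame: x ahead of the robot, y to its left, z up, the work surface at z = 0. Lengths are in m, angles in rad, forces in N, time in s.
With the tool pointing down it reaches from about 0.35 to 0.875 m from the base axis. Payload 4.2 kg.
Tool frame: the origin (TCP) lies midway between the tips of the shut fingers; the grasp point (between the pads) lies 19 mm behind it; x points along the fingers, y is the direction in which the jaws open and shut, and the axes are right-handed (so a half turn about x gives the same grasp; the last joint's range is limited). The gripper opens to 85 mm and grips with 20 to 120 N. Pads are 22 mm wide; open, the fingers measure 114 mm over their backs; the gripper's body (76 mm by 85 mm) begins 54 mm behind the grasp point. The pads swing forward as they close: fully open they stand 13 mm farther back than shut.
Start: joints at [-0.973, 0.385, 0.008, 0, -1.194, -0.259], TCP at [0.208, -0.589, 0.231] pointing down, gripper open.
Joint ranges: [-3.14, 3.14], [-1.21, 2.06], [-1.07, 1.41], [-3.16, 2.05], [-2.99, -0.16], [-3.1, 3.1]. Speed limits (rad/s): [2.79, 2.79, 3.14, 3.14, 3.14, 3.14].

## Interface

Orientations are given as a rotation vector (axis times angle).
In Python, from station import manip gives the robot as it stands.
- The arm moves only by the tool arm_command, never from a script. Its argument "steps" is a list of rows, each an object with "grip": the opening, from -1 (shut) to 1 (fully open); "dp": the shift along the tool's x, y, z in mm, a list of three; "twist": the turn about the tool's x in rad. In form: [{"grip": grip, "dp": [tx, ty, tz], "twist": twist}, ...]. A call has 1 to 20 rows; each row is the pose to reach, as a shift and turn from the pose commanded when the call began, along the tool's axes at that moment; what a row does not reach only later rows make up. A row lasts 1/8 s, in which the tool goes at most 62.5 mm and 10.7 degrees, less where a joint would pass 70% of its speed; a pose out of reach is approached as far as the arm can. A call with a gripper value outside its range is refused whole. The fingers move at their own pace and stop on an object; "force" is the grip in N (left out, the last holds). Time passes only in rows, so rows that repeat a pose let the fingers close. It gives the time, the measured TCP pose, the force and the opening at its end, in the units of the state.
- manip.sense(): the state, without advancing time (a new reading comes with each control period).
- manip.snapshot(name): name is "scene" or "top" or "wrist"; returns a dict with "image" (400x640x3 uint8, red, green, blue), "depth" (400x640 float32, m along the optical axis (not along the pixel's ray), 0 where there is no reading), "fx", "fy", "cx", "cy" (pixels), "rvec" (rotation vector, rad) and "tvec" (3), from world to camera coordinates, as OpenCV has them. Camera axes: x right, y down, z forward; pixel columns grow to the right and rows downward; lengths in m; the calibration is good to about 2 mm. A picture is of the moment at which its call begins.
- manip.hand_in(): hands the job in, once; it reports no verdict.
The state is a dict: "time_s": time; "qpos": joint angles; "dq": joint speeds; "joint_torque": joint torques, N m; "position": TCP position; "tcp_rot": TCP orientation; "force": force on the tool from outside, world axes, zero at the start; "torque": the same for the moment, N m; "finger_gap": opening from 0.0 (shut) to 1.0 (fully open).
Only numpy, scipy, OpenCV 4.12 (cv2) and the standard library are available. Lean on these libraries where they do the work, as an engineer would, in place of code of your own. Each camera call takes 0.05 s, during which the arm holds its last target.

## Task

Take the long metal cartridge from the bench, lay it flat on the dock's open deck with its nose towards the converging rails, ahead of the visor, and let go of it. Then, from behind, push it in between the rails under the clear visor until the contact block inside has given way and comes firmly to its stop, but do not ram it (stop well below 20 N), and draw back, leaving the cartridge there. Leave the shorter blank and everything else on the bench alone.

Things in the scene. Friction and masses are not known exactly. Their poses are not given: they have to be found in the camera images.
- cartridge: The cartridge: a slim metal bar, 100 mm long (its x), 34 mm wide (y), 28 mm tall (z), about 0.14 kg (0.1 to 0.2), lying flat on the bench. Origin: centre of its underside. +x points to its nose, the end with two rounded upright corners (6 mm radius) and a small white dot on the top near it; the tail is flat and square.
- cartridge_nose (a point): Middle of the cartridge's nose face, on its lower edge, 50 mm along +x from the cartridge's origin.
- dock: The reader's dock, fixed to the bench. Origin: on the bench surface below the middle of the visor's lip; +x is the way in, away from the robot, y across, z up (below: mm in this frame). A flat metal deck, top at z=8, spans x=-110 to 190, y=-62 to 62; bare from x=-110 to -10. Home means nose at x=115 to 123 (differs from start to start), tail at x=15 to 23, under the visor.
- rail_mouth (a point): Middle of the mouth of the two steel guide rails, on the deck, at x=-10 in the dock's frame. The polished rails (friction about 0.3) are 8 mm thick and 18 mm high (to z=26). Here they stand 102 mm apart and from here converge evenly to the channel.
- channel (a point): Start of the parallel channel, on the deck, at x=70 in the dock's frame: from here to x=130 the rails stand 37 mm apart. The home cartridge's tail is still in the wider, tapering part.
- visor_lip (a point): Middle of the lower edge of the clear 5 mm visor, 70 mm above the bench, 116 mm wide (y). From it the visor rises inwards at 33 degrees to the white housing (dock x=60 to 190, up to z=120). A tool held upright cannot follow the cartridge under the lip; one leaning back towards the robot by about 30 degrees or a little more, fingers pointing in and down, can.
- contacts (a joint): Travel of the dock's black contact block at the end of the channel (m): 0 to 0.002 at the start, 0.008 when fully pushed in. It faces the nose, gives way at about 4 N and stays where it is pushed. How deep in the dock it ends differs from start to start by 8 mm (nose at x=115 to 123 mm in the dock's frame) and must be felt.
- buffer (a joint): Overload buffer behind the contact block (m): a spring of 2.5 N per mm that only starts to give noticeably once the block is fully in; 0 unloaded, springs back when let go. More than 0.008 (20 N) damages the dock.
- beaker: A small empty glass beaker, 60 mm wide, 60 mm tall. Origin: centre of its underside. To be left alone.
- dish: A closed petri dish, 60 mm wide, 13 mm tall. Origin: centre of its underside. To be left alone.
- rack: A blue tube rack with a few capped tubes, 200 x 100 mm, 67 mm tall with the caps. Origin: centre of its underside. To be left alone.
- jar: A small amber jar, 44 mm wide, 70 mm tall. Origin: centre of its underside. To be left alone.
- marker: A marker pen lying on the bench, 125 mm long, 13 mm thick. Origin: centre of its underside. To be left alone.
- blank: The blank: the same shape and metal as the cartridge but shorter and lower, 60 x 34 x 20 mm; not to be used. Origin: centre of its underside. To be left alone.
Not all that is in view belongs to the job. What is shaped like the cartridge but pink, red or yellow is not meant.

How it is judged:
By the outcome, as a careful person would: the job done as asked, in the order asked, and still so for the second after the job is handed in, with the robot touching nothing.
It also fails if it takes over 61 s, if anything falls off the work surface, if the arm or the gripper's body presses on something with over 40 N, if the wrist force passes 120 N, or if a joint passes its speed limit or range.

## Working session

There is one attempt and no reset: what is moved stays moved. The work goes in short steps, Python scripts to look and compute and a tool call to move; the robot and the scene stay as the last step left them, time stands still between calls to the robot, and variables do not carry over. Pictures are saved under pics/ and viewed, and the job is handed in when it is done.

Besides the shell and the picture viewer there is one more tool, called after ">>>" in YAML: its name, and indented under it one key for each argument. arm_command: Moves the arm, as the interface text tells. Its arguments: {"type":"object","properties":{"steps":{"type":"array"},"force":{"type":"number"}},"required":["steps"]}

```bash
mkdir -p pics; ls; cat > h.py <<'E'
import numpy as np, cv2
from station import manip
def snap(n,tag):
    s=manip.snapshot(n); cv2.imwrite(f'pics/{tag}.png',s['image'][:,:,::-1]); np.savez(f'pics/{tag}.npz',**s); return s
def ray(s,u,v,z):
    R=cv2.Rodrigues(np.array(s['rvec'],float))[0]; t=np.array(s['tvec'],float).ravel()
    c=-R.T@t; d=R.T@np.array([(u-s['cx'])/s['fx'],(v-s['cy'])/s['fy'],1.]); return c+d*(z-c[2])/d[2]
def proj(s,p):
    R=cv2.Rodrigues(np.array(s['rvec'],float))[0]; q=R@np.array(p,float)+np.array(s['tvec'],float).ravel()
    return s['fx']*q[0]/q[2]+s['cx'], s['fy']*q[1]/q[2]+s['cy']
def pts(s):
    R=cv2.Rodrigues(np.array(s['rvec'],float))[0]; t=np.array(s['tvec'],float).ravel()
    d=s['depth']; v,u=np.indices(d.shape); P=np.stack([(u-s['cx'])/s['fx']*d,(v-s['cy'])/s['fy']*d,d],-1)
    return (P-t)@R
E
python3 - <<'E'
from h import *
print(manip.sense())
for n in('scene','top','wrist'):
    s=snap(n,n+'0'); R=cv2.Rodrigues(np.array(s['rvec'],float))[0]; print(n,-R.T@np.array(s['tvec'],float).ravel())
E
```

```text
pics
{'time_s': 0.0, 'qpos': array([-9.73403734e-01,  3.85565691e-01,  6.61189628e-03, -4.98650232e-04,
       -1.19396600e+00, -2.58554223e-01]), 'dq': array([ 0.00035221, -0.00014302, -0.00102085,  0.00053162, -0.00056053,
       -0.00025191]), 'joint_torque': array([ 5.27045067e-04, -3.92288554e+01,  1.88400704e+01,  4.18599218e+00,
       -4.67380640e-03, -3.49584788e-07]), 'position': array([ 0.20754371, -0.58891888,  0.23021065]), 'tcp_rot': array([-0.26409026,  1.55487052,  0.26744042]), 'force': array([ 0.19061788, -0.67246958, -0.84207967]), 'torque': array([0.02783281, 0.01101457, 0.04001254]), 'finger_gap': 1.0046677051796813}
scene [ 1.36166355 -0.64547423  0.80010688]
top [ 0.23300761 -0.0480559   1.48718419]
wrist [ 0.14472516 -0.61104771  0.37201243]
```

View pics/scene0.png

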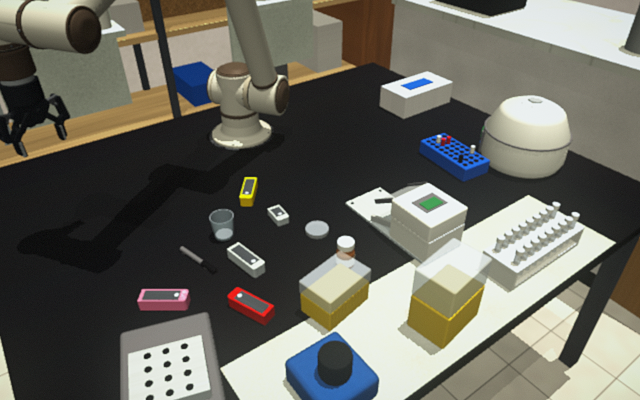

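View pics/top0.png

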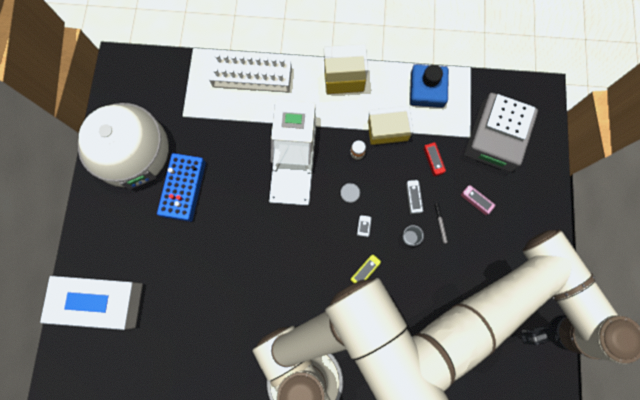

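View pics/wrist0.png

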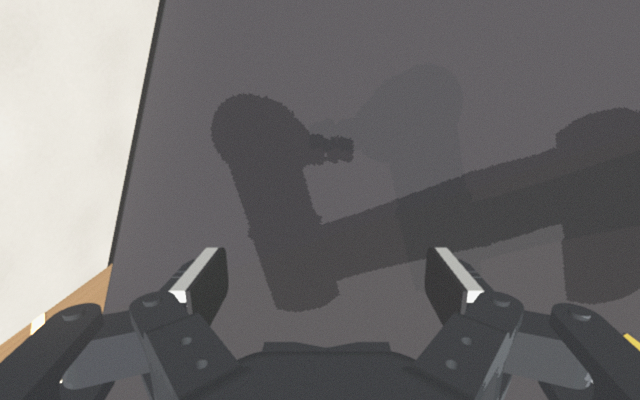

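The top view shows these lookalikes: a long metal/white bar at (415,197), a short one at (364,226), which is the blank, then red (434,158), pink (478,199) and yellow (366,269). By the description I choose (415,197). I'll check it in a close crop and measure it, along with the dock at about (292,160).

```bash
python3 - <<'E'
from h import *
t=dict(np.load('pics/top0.npz')); s=dict(np.load('pics/scene0.npz'))
im=t['image'][:,:,::-1]
a=cv2.resize(im[170:245,340:460],None,fx=4,fy=4,interpolation=cv2.INTER_NEAREST)
b=cv2.resize(im[95:215,255:335],None,fx=4,fy=4,interpolation=cv2.INTER_NEAREST)
c=cv2.resize(s['image'][230:285,215:275,::-1],None,fx=5,fy=5,interpolation=cv2.INTER_NEAREST)
o=np.zeros((600,800,3),np.uint8); o[:300,:480]=a;o[:480,480:]=b; o[305:580,:300]=c; cv2.imwrite('pics/crop0.png',o)
P=pts(t)
def box(m,z,name):
    c=max(cv2.findContours(m.astype(np.uint8),cv2.RETR_EXTERNAL,cv2.CHAIN_APPROX_NONE)[0],key=cv2.contourArea)
    r=cv2.minAreaRect(c); q=cv2.boxPoints(r); W=np.array([ray(t,u,v,z) for u,v in q]); 
    print(name,'c',ray(t,*r[0],z).round(4),'sides',np.linalg.norm(W[1]-W[0]).round(4),np.linalg.norm(W[2]-W[1]).round(4)); print(W[:,:2].round(4))
    return q
def win(u0,v0,u1,v1):
    w=np.zeros(P.shape[:2],bool); w[v0:v1,u0:u1]=1; return w
Z=P[...,2]
box(win(395,170,432,219)&(Z>.015)&(Z<.045),.028,'cart')
box(win(345,210,380,242)&(Z>.01)&(Z<.045),.02,'blank')
m=win(255,150,330,215)&(Z>.004)&(Z<.02); box(m,.008,'deck')
m=win(255,95,330,215)&(Z>.1)&(Z<.14); box(m,.12,'housing')
print(np.median(Z[win(410,190,420,205)]), np.median(Z[win(280,185,300,198)]))
E
```

```text
cart c [ 0.5734 -0.2965  0.028 ] sides 0.0368 0.1015
[[ 0.6197 -0.2697]
 [ 0.6277 -0.3057]
 [ 0.5277 -0.3229]
 [ 0.5198 -0.2875]]
blank c [ 0.4697 -0.1453  0.02  ] sides 0.0617 0.0343
[[ 0.4402 -0.1258]
 [ 0.5018 -0.1307]
 [ 0.4994 -0.165 ]
 [ 0.438  -0.1597]]
deck c [0.5887 0.0944 0.008 ] sides 0.1548 0.1345
[[0.5107 0.1567]
 [0.6652 0.1651]
 [0.6684 0.0306]
 [0.5139 0.0253]]
housing c [0.7412 0.0938 0.12  ] sides 0.1679 0.1263
[[0.6607 0.1561]
 [0.8286 0.1561]
 [0.8237 0.0299]
 [0.6562 0.0332]]
0.0286287404308734 0.008297726562787437
```

View pics/crop0.png

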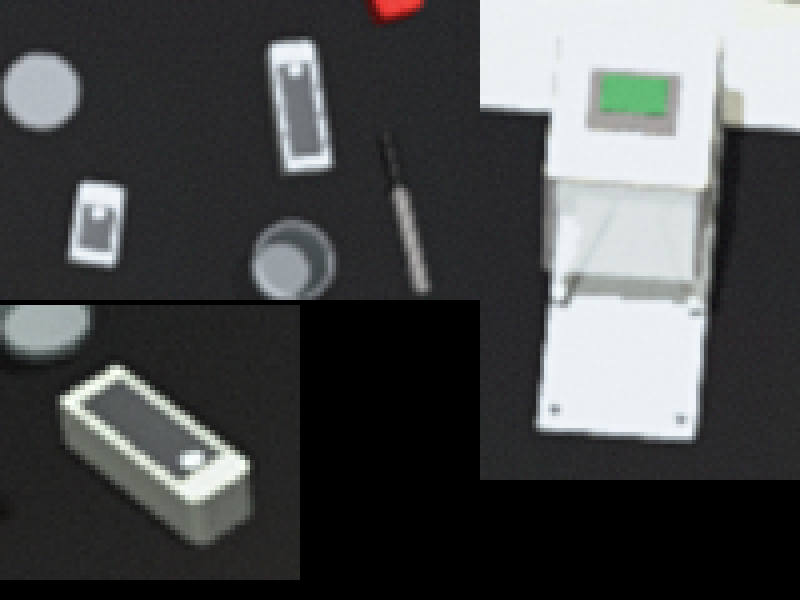

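The crop shows the long bar with its dot near the far (+x) end and rounded corners there, and it measures 101x36 mm at z=28 mm. The blank measures 62x34. Next I'll refine the dock pose and check the neighbours and the tool axes.

```bash
python3 - <<'E'
from h import *
t=dict(np.load('pics/top0.npz')); s=dict(np.load('pics/scene0.npz'))
P=pts(t); Z=P[...,2]
g=cv2.cvtColor(t['image'],cv2.COLOR_RGB2GRAY).astype(float)
def sub(line,thr=120):
    # line: list of gray ; return subpixel index of first crossing
    d=np.abs(np.diff(line)); k=np.argmax(d); lo=max(k-2,0); w=d[lo:k+3]; return lo+ (w*np.arange(len(w))).sum()/w.sum()+.5
L=[];Rr=[];B=[]
for v in range(176,198):
    L.append(ray(t,262+sub(g[v,262:285]),v,.008)); Rr.append(ray(t,300+sub(g[v,300:320]),v,.008))
for u in range(275,306): B.append(ray(t,u,193+sub(g[193:213,u]),.008))
def fit(Q):
    Q=np.array(Q)[:,:2]; vx,vy,x,y=cv2.fitLine(Q.astype(np.float32),cv2.DIST_HUBER,0,.001,.001).ravel(); return vx,vy,x,y
for n,Q in(('L',L),('R',Rr),('B',B)):
    vx,vy,x,y=fit(Q); print(n,np.degrees(np.arctan2(vy,vx)),x,y)
# lip by depth: height profile along the dock centre
for v in range(140,182,3):
    print(v,P[v,292].round(3),P[v,280].round(3))
for n,z,uv in (('beaker',.06,(413,235)),('marktip',.0065,(437,203)),('markend',.0065,(446,243)),('dish',.013,(350,192)),('jar',.07,(358,150))): print(n,ray(t,*uv,z).round(3))
R=cv2.Rodrigues(manip.sense()['tcp_rot'])[0]; print(R.round(3))
E
```

```text
L 0.22520128 0.5715421 0.15795651
R 0.13376871 0.57758987 0.031152334
B 89.81 0.5240307 0.08967151
140 [0.699 0.092 0.114] [0.697 0.129 0.111]
143 [0.69  0.091 0.111] [0.689 0.128 0.107]
146 [0.683 0.091 0.104] [0.68  0.128 0.104]
149 [0.674 0.091 0.102] [0.673 0.127 0.098]
152 [0.667 0.09  0.095] [0.666 0.128 0.09 ]
155 [0.658 0.09  0.093] [0.657 0.127 0.088]
158 [0.652 0.09  0.081] [0.648 0.126 0.084]
161 [0.644 0.09  0.075] [0.64  0.126 0.08 ]
164 [0.654 0.095 0.006] [0.649 0.133 0.013]
167 [0.644 0.094 0.008] [0.641 0.133 0.008]
170 [0.634 0.093 0.008] [0.631 0.132 0.007]
173 [0.624 0.093 0.007] [0.621 0.131 0.009]
176 [0.612 0.091 0.016] [0.611 0.13  0.009]
179 [0.604 0.091 0.01 ] [0.601 0.129 0.01 ]
beaker [ 0.446 -0.293  0.06 ]
marktip [ 0.561 -0.374  0.006]
markend [ 0.436 -0.405  0.006]
dish [ 0.574 -0.097  0.013]
jar [ 0.697 -0.111  0.07 ]
[[-0.001 -0.332  0.943]
 [ 0.002  0.943  0.332]
 [-1.     0.002 -0.   ]]
```

```bash
cat >> h.py <<'E'
def todp(target,base=None,rot=None):
    s=manip.sense(); R=cv2.Rodrigues(np.array(s['tcp_rot'] if rot is None else rot))[0]
    d=R.T@(np.array(target)-(s['position'] if base is None else np.array(base))); return (d*1000).round(1)
E
python3 -c "
from h import *
print(todp([.573,-.2965,.2]))"
```

```text
[ 30.7 154.5 441.9]
```

>>> arm_command:
  steps:
    - {"grip": 0.35,"dp": [4,19,55],"twist": 0.02}
    - {"grip": 0.35,"dp": [8,38,110],"twist": 0.04}
    - {"grip": 0.35,"dp": [12,57,165],"twist": 0.06}
    - {"grip": 0.35,"dp": [16,76,220],"twist": 0.08}
    - {"grip": 0.35,"dp": [20,95,275],"twist": 0.1}
    - {"grip": 0.35,"dp": [24,114,330],"twist": 0.12}
    - {"grip": 0.35,"dp": [28,134,385],"twist": 0.14}
    - {"grip": 0.35,"dp": [31,154.5,442],"twist": 0.166}
    - {"grip": 0.35,"dp": [31,154.5,442],"twist": 0.166}
    - {"grip": 0.35,"dp": [31,154.5,442],"twist": 0.166}

```text
time_s: 1.4
position: [0.573, -0.2965, 0.1997]
tcp_rot: [-0.136, 1.568, 0.137]
force: [-0.8, -0.6, 0.6]
finger_gap: 0.675
```

```bash
python3 - <<'E'
from h import *
q=manip.sense(); print(q['time_s'],q['position'],q['finger_gap'],q['qpos']); print(cv2.Rodrigues(q['tcp_rot'])[0].round(3))
snap('wrist','w1')
E
```

```text
1.4 [ 0.57303261 -0.29652892  0.19970636] 0.6753045092505088 [-2.27272312e-01  4.41284898e-01  1.61420959e-02 -4.64720726e-05
 -1.14702048e+00 -1.17002838e+00]
[[-0.001 -0.173  0.985]
 [ 0.     0.985  0.173]
 [-1.     0.001 -0.001]]
```

View pics/w1.png

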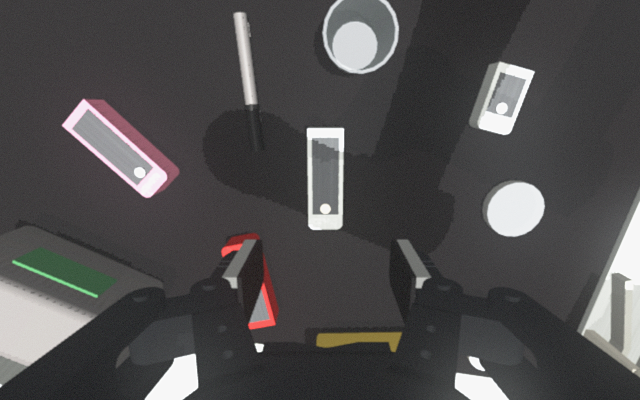

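The wrist view shows the cartridge at (325,178), dot (nose) away from the robot, nearly aligned with the tool. The marker is at (255,130) and the beaker at (360,35). I'll measure it with the depth mask.

```bash
python3 - <<'E'
from h import *
t=dict(np.load('pics/w1.npz')); P=pts(t); Z=P[...,2]
m=np.zeros(Z.shape,np.uint8); m[110:245,290:365]=1; m&=(abs(Z-.028)<.005).astype(np.uint8)
print(m.sum(), np.median(Z[m>0]))
c=max(cv2.findContours(m,0,cv2.CHAIN_APPROX_NONE)[0],key=cv2.contourArea)
W=np.array([ray(t,u,v,.028)[:2] for u,v in c[:,0]],np.float32)
r=cv2.minAreaRect(W); print(r); b=cv2.boxPoints(r); print(b)
nose=max(b,key=lambda p:p[0])
ctr=np.array(r[0]); a=ray(t,325.5,209,.028)[:2]; print('dot',a,a-ctr)
tgt=[ctr[0],ctr[1],.003]; print(todp(tgt))
E
```

```text
3504 0.027513249254677068
((0.5751412510871887, -0.29623642563819885), (0.09923101961612701, 0.03384491056203842), 9.672477722167969)
[[ 0.5233878  -0.28789073]
 [ 0.5290743  -0.3212545 ]
 [ 0.6268947  -0.30458212]
 [ 0.6212082  -0.27121836]]
dot [ 0.60312281 -0.2912296 ] [0.02798156 0.00500682]
[197.    0.4   2.8]
```

>>> arm_command:
  steps:
    - {"grip": 0.35,"dp": [50,0,2.5],"twist": 0.005}
    - {"grip": 0.35,"dp": [100,0.3,2.5],"twist": 0.005}
    - {"grip": 0.35,"dp": [145,0.3,2.5],"twist": 0.005}
    - {"grip": 0.35,"dp": [175,0.3,2.5],"twist": 0.005}
    - {"grip": 0.35,"dp": [190,0.3,2.5],"twist": 0.005}
    - {"grip": 0.35,"dp": [196,0.3,2.5],"twist": 0.005}
    - {"grip": 0.35,"dp": [196,0.3,2.5],"twist": 0.005}
    - {"grip": -1,"dp": [196,0.3,2.5],"twist": 0.005}
    - {"grip": -1,"dp": [196,0.3,2.5],"twist": 0.005}
    - {"grip": -1,"dp": [196,0.3,2.5],"twist": 0.005}
    - {"grip": -1,"dp": [196,0.3,2.5],"twist": 0.005}
    - {"grip": -1,"dp": [196,0.3,2.5],"twist": 0.005}
  force: 40

```text
time_s: 2.95
position: [0.5767, -0.2963, 0.0059]
tcp_rot: [-0.133, 1.564, 0.131]
force: [-0.5, 1.0, 6.0]
finger_gap: 0.388
```

```bash
python3 - <<'E'
from h import *
q=manip.sense(); print(q['time_s'],q['position'],q['finger_gap'],q['force'],q['tcp_rot'])
snap('wrist','w2')
E
```

```text
2.95 [ 0.57666616 -0.29633994  0.00586481] 0.3876128126338643 [-0.53938933  0.97100299  6.02259719] [-0.13301814  1.56446094  0.13121389]
```

View pics/w2.png

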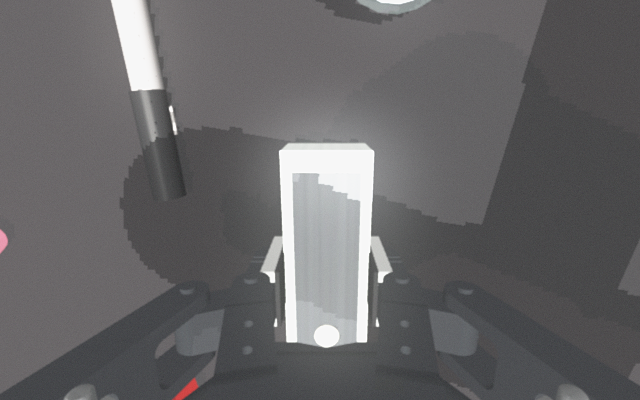

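```bash
python3 - <<'E'
from h import *
y=np.radians(9.67); R=np.array([[0,-np.sin(y),np.cos(y)],[0,np.cos(y),np.sin(y)],[-1,0,0]])
b=np.array([.5755,-.2963,.0037])
print((R.T@(np.array([.575,.0945,.15])-b)*1000).round(1))
E
```

```text
[-146.3  385.3   65.2]
```

>>> arm_command:
  steps:
    - {"grip": -1,"dp": [-20,0,0],"twist": 0}
    - {"grip": -1,"dp": [-60,0,0],"twist": 0}
    - {"grip": -1,"dp": [-105,20,3],"twist": 0.01}
    - {"grip": -1,"dp": [-135,65,11],"twist": 0.03}
    - {"grip": -1,"dp": [-146,120,20],"twist": 0.05}
    - {"grip": -1,"dp": [-146,175,30],"twist": 0.075}
    - {"grip": -1,"dp": [-146,230,39],"twist": 0.1}
    - {"grip": -1,"dp": [-146,285,48],"twist": 0.125}
    - {"grip": -1,"dp": [-146,335,57],"twist": 0.145}
    - {"grip": -1,"dp": [-146,370,62.5],"twist": 0.16}
    - {"grip": -1,"dp": [-146,385,65],"twist": 0.165}
    - {"grip": -1,"dp": [-146,385,65],"twist": 0.165}
    - {"grip": -1,"dp": [-146,385,65],"twist": 0.165}

```text
time_s: 4.62
position: [0.5751, 0.0933, 0.15]
tcp_rot: [-0.002, 1.572, 0.001]
force: [0.1, -0.1, -1.9]
finger_gap: 0.388
```

```bash
python3 - <<'E'
from h import *
q=manip.sense(); print(q['time_s'],q['position'],q['finger_gap'],q['force'],q['tcp_rot'],q['qpos']);print(cv2.Rodrigues(q['tcp_rot'])[0].round(4))
snap('wrist','w3');snap('top','t3');snap('scene','s3')
E
```

```text
4.625 [0.57513483 0.09331798 0.14999436] 0.3880433937507603 [ 0.11335786 -0.08859949 -1.85237001] [-1.59657295e-03  1.57179792e+00  1.05938101e-03] [ 4.38612514e-01  3.83789805e-01 -2.11982289e-01 -1.38929696e-04
 -9.76076716e-01 -2.00764034e+00]
[[-1.0e-03 -1.7e-03  1.0e+00]
 [-3.0e-04  1.0e+00  1.7e-03]
 [-1.0e+00 -3.0e-04 -1.0e-03]]
```

View pics/w3.png

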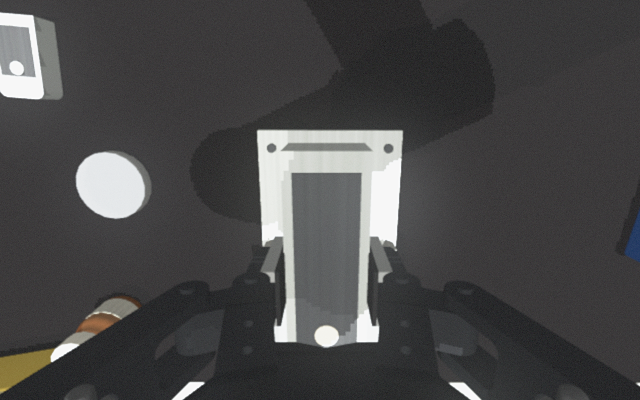

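View pics/s3.png

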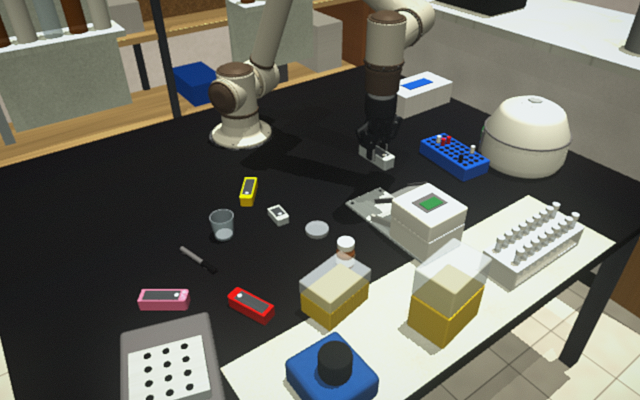

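The wrist view shows the held cartridge, nose pointing away from the robot. The deck's near corners are at about (257,130) and (403,130), which I'll measure now.

```bash
python3 - <<'E'
from h import *
t=dict(np.load('pics/w3.npz')); 
for uv in ((257,130),(403.5,130),(262.5,240),(397.5,240)): print(ray(t,*uv,.008).round(4))
# cartridge in hand, top plane height: grasp z offset .150-.0059
z=.15-.0059+.028
for uv in ((285,151),(371,151)): print('tail',ray(t,*uv,z).round(4))
P=pts(t); print(P[230,327])
E
```

```text
[0.5269 0.0353 0.008 ]
[0.5266 0.1589 0.008 ]
[0.6265 0.0351 0.008 ]
[0.6263 0.1597 0.008 ]
tail [0.5237 0.0787 0.1721]
tail [0.5237 0.1098 0.1721]
[0.55395743 0.09394275 0.17253868]
```

>>> arm_command:
  steps:
    - {"grip": -1,"dp": [40,2,3],"twist": 0}
    - {"grip": -1,"dp": [80,2.3,3],"twist": 0}
    - {"grip": -1,"dp": [110,2.3,3],"twist": 0}
    - {"grip": -1,"dp": [125,2.3,3],"twist": 0}
    - {"grip": -1,"dp": [131,2.3,3],"twist": 0}
    - {"grip": -1,"dp": [135,2.3,3],"twist": 0}
    - {"grip": -1,"dp": [135.5,2.3,3],"twist": 0}
    - {"grip": -1,"dp": [135.5,2.3,3],"twist": 0}

```text
time_s: 5.78
position: [0.579, 0.0969, 0.0156]
tcp_rot: [-0.002, 1.569, 0.003]
force: [0.3, 0.7, -1.5]
finger_gap: 0.387
```

```bash
python3 - <<'E'
from h import *
q=manip.sense(); print(q['time_s'],q['position'],q['finger_gap'],q['force'],q['tcp_rot'])
snap('wrist','w4')
E
```

```text
5.775 [0.57898334 0.09687946 0.01563955] 0.3867055285624765 [ 0.30538784  0.67067245 -1.54089462] [-0.00183528  1.56924074  0.00279362]
```

View pics/w4.png

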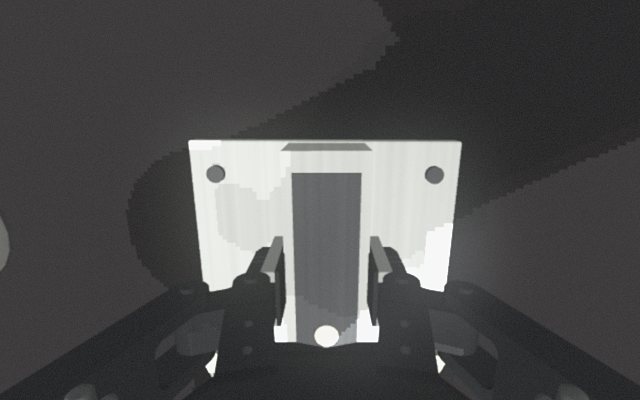

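The cartridge is centred over the deck (deck edge 190..460, cartridge 282..372). I'll lower the last 2 mm, release and rise.

>>> arm_command:
  steps:
    - {"grip": -1,"dp": [1,0,0],"twist": 0}
    - {"grip": -1,"dp": [2,0,0],"twist": 0}
    - {"grip": -1,"dp": [2,0,0],"twist": 0}
    - {"grip": 0.1,"dp": [2,0,0],"twist": 0}
    - {"grip": 0.2,"dp": [1,0,0],"twist": 0}
    - {"grip": 0.3,"dp": [0,0,0],"twist": 0}
    - {"grip": 0.3,"dp": [-5,0,0],"twist": 0}
    - {"grip": 0.3,"dp": [-30,0,0],"twist": 0}
    - {"grip": 0.3,"dp": [-80,0,0],"twist": 0}
    - {"grip": 0.3,"dp": [-130,0,0],"twist": 0}
    - {"grip": 0.3,"dp": [-160,0,0],"twist": 0}
    - {"grip": 0.3,"dp": [-160,0,0],"twist": 0}
    - {"grip": 0.3,"dp": [-160,0,0],"twist": 0}

```text
time_s: 7.45
position: [0.5777, 0.0965, 0.1741]
tcp_rot: [-0.002, 1.572, 0.002]
force: [0.8, -0.6, -0.5]
finger_gap: 0.65
```

```bash
python3 - <<'E'
from h import *
q=manip.sense(); print(q['time_s'],q['position'],q['finger_gap'],q['force'],q['tcp_rot'],q['qpos'])
t=snap('wrist','w5')
P=pts(t); Z=P[...,2]
m=np.zeros(Z.shape,np.uint8); m[100:300,270:390]=1; m&=(abs(Z-.036)<.005).astype(np.uint8)
print(m.sum(), np.median(Z[m>0]))
c=max(cv2.findContours(m,0,cv2.CHAIN_APPROX_NONE)[0],key=cv2.contourArea)
W=np.array([ray(t,u,v,.036)[:2] for u,v in c[:,0]],np.float32)
r=cv2.minAreaRect(W); print(r); print(cv2.boxPoints(r))
E
```

```text
7.45 [0.57772516 0.0964739  0.17408982] 0.6497411233316858 [ 0.82119807 -0.61367874 -0.51216249] [-0.0019416   1.57228479  0.00180689] [ 4.41495683e-01  3.65497641e-01 -1.72969241e-01 -6.48494771e-04
 -1.03371332e+00 -2.00957396e+00]
4340 0.03547675553040762
((0.5768267512321472, 0.09758757799863815), (0.09899589419364929, 0.03388579934835434), 0.2695174515247345)
[[0.52724963 0.11429745]
 [0.527409   0.08041203]
 [0.62640387 0.08087771]
 [0.6262445  0.11476313]]
```

View pics/w5.png

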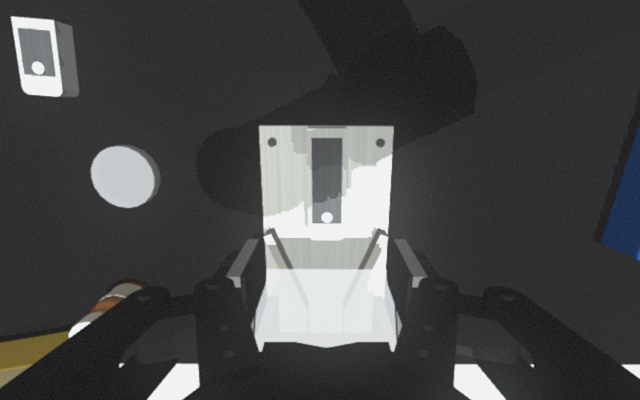

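The cartridge lies flat and centred on the deck: centre (0.577, 0.098), top z=35.5 mm, yaw 0.3°. The move axes hold no direct tilt, so I need to find out how the arm behaves beyond its reach with the tool down. I'll go up first, to where the arm plane lines up with the dock's x.

>>> arm_command:
  steps:
    - {"grip": 0,"dp": [-50,0,0],"twist": 0}
    - {"grip": -0.5,"dp": [-95,-30,0],"twist": 0}
    - {"grip": -1,"dp": [-140,-70,0],"twist": 0}
    - {"grip": -1,"dp": [-175,-115,10],"twist": 0}
    - {"grip": -1,"dp": [-200,-160,30],"twist": 0}
    - {"grip": -1,"dp": [-220,-205,60],"twist": 0}
    - {"grip": -1,"dp": [-226,-240,100],"twist": 0}
    - {"grip": -1,"dp": [-226,-256,150],"twist": 0}
    - {"grip": -1,"dp": [-226,-256,200],"twist": 0}
    - {"grip": -1,"dp": [-226,-256,230],"twist": 0}
    - {"grip": -1,"dp": [-226,-256,230],"twist": 0}

```text
time_s: 8.88
position: [0.8127, -0.158, 0.3898]
tcp_rot: [-0.001, 1.583, 0.004]
force: [0.9, -0.3, -1.6]
finger_gap: -0.003
```

```bash
python3 - <<'E'
from h import *
q=manip.sense(); print(q['time_s'],q['position'],q['finger_gap'],q['tcp_rot'],q['qpos'])
E
```

```text
8.875 [ 0.81271258 -0.1580493   0.38983585] -0.003295588241740403 [-1.46269360e-03  1.58300969e+00  4.29375263e-03] [ 1.49641336e-03  8.45525895e-01  1.21540507e+00 -1.93470990e-03
 -1.95289119e+00 -1.56934456e+00]
```

>>> arm_command:
  steps:
    - {"grip": -1,"dp": [0,0,20],"twist": 0}
    - {"grip": -1,"dp": [0,0,40],"twist": 0}
    - {"grip": -1,"dp": [0,0,60],"twist": 0}
    - {"grip": -1,"dp": [0,0,80],"twist": 0}
    - {"grip": -1,"dp": [0,0,80],"twist": 0}

```text
time_s: 9.5
position: [0.85, -0.151, 0.3772]
tcp_rot: [-0.009, 1.539, -0.003]
force: [0.6, 0.1, -1.1]
finger_gap: 0.003
```

```bash
python3 - <<'E'
from h import *
q=manip.sense(); print(q['time_s'],q['position'],q['finger_gap'],q['tcp_rot'],q['qpos'])
E
```

```text
9.5 [ 0.84998871 -0.15100667  0.3771769 ] 0.003453865938409432 [-0.0085736   1.53885699 -0.00313727] [ 0.01310289  0.95145916  1.40538786  0.00860407 -1.99286805 -1.5767732 ]
```

>>> arm_command:
  steps:
    - {"grip": -1,"dp": [0,0,50],"twist": 0}
    - {"grip": -1,"dp": [0,0,100],"twist": 0}
    - {"grip": -1,"dp": [0,0,150],"twist": 0}
    - {"grip": -1,"dp": [0,0,150],"twist": 0}
    - {"grip": -1,"dp": [0,0,150],"twist": 0}

```text
time_s: 10.12
position: [0.895, -0.1362, 0.3273]
tcp_rot: [-0.016, 1.495, -0.012]
force: [0.3, 1.0, 0.1]
finger_gap: 0.003
```

```bash
python3 - <<'E'
from h import *
q=manip.sense(); print(q['time_s'],q['position'],q['finger_gap'],q['tcp_rot'],q['qpos'])
E
```

```text
10.125 [ 0.89496542 -0.13617007  0.32733673] 0.002674185748788694 [-0.01580643  1.49536152 -0.0115199 ] [ 0.03308502  1.01354021  1.40695318  0.02099488 -1.8893387  -1.59380068]
```

>>> arm_command:
  steps:
    - {"grip": -1,"dp": [0,0,-50],"twist": 0}
    - {"grip": -1,"dp": [0,0,-100],"twist": 0}
    - {"grip": -1,"dp": [0,0,-150],"twist": 0}
    - {"grip": -1,"dp": [0,0,-200],"twist": 0}
    - {"grip": -1,"dp": [0,0,-200],"twist": 0}

```text
time_s: 10.75
position: [0.6901, -0.1374, 0.3137]
tcp_rot: [-0.015, 1.497, -0.012]
force: [0.7, 1.3, -0.0]
finger_gap: -0.001
```

```bash
python3 - <<'E'
from h import *
q=manip.sense(); print(q['time_s'],q['position'],q['finger_gap'],q['tcp_rot'],q['qpos'])
E
```

```text
10.75 [ 0.6900575  -0.13743867  0.31373931] -0.0006009571200726451 [-0.01528816  1.49698854 -0.01179631] [ 0.04131431  0.44752633  0.29861136  0.02085984 -1.34891306 -1.6137121 ]
```

The tilt stays: the commanded pose rebases to what the arm reached. So overreaching along the arm plane leans the tool the right way, and I'll repeat that at height with a larger overreach.

>>> arm_command:
  steps:
    - {"grip": -1,"dp": [-20,-10,60],"twist": 0}
    - {"grip": -1,"dp": [-40,-20,120],"twist": 0}
    - {"grip": -1,"dp": [-60,-20,180],"twist": 0}
    - {"grip": -1,"dp": [-80,-20,240],"twist": 0}
    - {"grip": -1,"dp": [-100,-20,300],"twist": 0}
    - {"grip": -1,"dp": [-120,-20,360],"twist": 0}
    - {"grip": -1,"dp": [-140,-20,420],"twist": 0}
    - {"grip": -1,"dp": [-160,-20,480],"twist": 0}

```text
time_s: 11.75
position: [0.8876, -0.1306, 0.3703]
tcp_rot: [-0.023, 1.446, -0.019]
force: [-0.3, -1.2, 1.3]
finger_gap: 0.001
```

```bash
python3 - <<'E'
from h import *
q=manip.sense(); print(q['time_s'],q['position'],q['finger_gap'],q['tcp_rot'],q['qpos'])
E
```

```text
11.75 [ 0.88759495 -0.13056425  0.37026033] 0.0007520924866484528 [-0.02287867  1.44635058 -0.01862167] [ 0.04373156  0.96691034  1.405979    0.03369648 -1.88656059 -1.59932537]
```

>>> arm_command:
  steps:
    - {"grip": -1,"dp": [-40,-10,45],"twist": 0}
    - {"grip": -1,"dp": [-120,-10,135],"twist": 0}
    - {"grip": -1,"dp": [-400,-10,450],"twist": 0}

```text
time_s: 12.12
position: [0.8762, -0.121, 0.4132]
tcp_rot: [-0.029, 1.405, -0.026]
force: [-0.6, 0.7, -0.1]
finger_gap: 0.003
```

```bash
python3 - <<'E'
from h import *
q=manip.sense(); print(q['time_s'],q['position'],q['finger_gap'],q['tcp_rot'],q['qpos'])
E
```

```text
12.125 [ 0.87619211 -0.12096912  0.41316939] 0.002966941918257631 [-0.02930105  1.4045293  -0.02559903] [ 0.05974488  0.92070943  1.40758339  0.04766261 -1.89350352 -1.60928764]
```

>>> arm_command:
  steps:
    - {"grip": -1,"dp": [-300,-60,500],"twist": 0}
    - {"grip": -1,"dp": [-300,-60,500],"twist": 0}
    - {"grip": -1,"dp": [-300,-60,500],"twist": 0}
    - {"grip": -1,"dp": [-300,-60,500],"twist": 0}
    - {"grip": -1,"dp": [-300,-60,500],"twist": 0}
    - {"grip": -1,"dp": [-300,-60,500],"twist": 0}

```text
time_s: 12.88
position: [0.8725, -0.1147, 0.4407]
tcp_rot: [-0.036, 1.363, -0.032]
force: [0.9, 0.4, -0.5]
finger_gap: 0.005
```

```bash
cat > st.py <<'E'
from h import *
q=manip.sense(); print(q['time_s'],q['position'].round(4),round(q['finger_gap'],3),q['force'].round(2),q['qpos'].round(3)); R=cv2.Rodrigues(q['tcp_rot'])[0]; x=R[:,0]; print(R.round(3)); print('lean',np.degrees(np.arccos(-x[2])).round(2),'az',np.degrees(np.arctan2(x[1],x[0])).round(1),'jaw yaw',np.degrees(np.arctan2(-R[0,1],R[1,1])).round(2))
E
python3 st.py
```

```text
12.875 [ 0.8725 -0.1147  0.4407] 0.005 [ 0.94  0.36 -0.49] [ 0.072  0.892  1.407  0.062 -1.881 -1.615]
[[ 0.206  0.002  0.979]
 [-0.044  0.999  0.007]
 [-0.978 -0.045  0.206]]
lean 12.16 az -12.1 jaw yaw -0.1
```

>>> arm_command:
  steps:
    - {"grip": -1,"dp": [-250,-250,500],"twist": 0}
    - {"grip": -1,"dp": [-250,-250,500],"twist": 0}

```text
time_s: 13.12
position: [0.8752, -0.149, 0.452]
tcp_rot: [-0.044, 1.318, -0.041]
force: [-0.0, -0.3, 0.1]
finger_gap: 0.003
```

```bash
python3 st.py
```

```text
13.125 [ 0.8752 -0.149   0.452 ] 0.003 [-0.05 -0.28  0.14] [ 0.033  0.882  1.407  0.065 -1.844 -1.576]
[[ 0.249  0.005  0.968]
 [-0.055  0.998  0.009]
 [-0.967 -0.055  0.249]]
lean 14.79 az -12.4 jaw yaw -0.28
```

>>> arm_command:
  steps:
    - {"grip": -1,"dp": [0,60,0],"twist": 0}
    - {"grip": -1,"dp": [0,120,-10],"twist": 0}
    - {"grip": -1,"dp": [0,180,-20],"twist": 0}
    - {"grip": -1,"dp": [-50,180,100],"twist": 0}
    - {"grip": -1,"dp": [-100,180,300],"twist": 0}

```text
time_s: 13.75
position: [0.894, 0.0326, 0.4566]
tcp_rot: [-0.047, 1.285, -0.04]
force: [-2.8, 6.3, 7.0]
finger_gap: -0.003
```

```bash
python3 st.py
```

```text
13.75 [0.894  0.0326 0.4566] -0.003 [-2.82  6.3   6.99] [ 0.257  0.892  1.408  0.13  -1.822 -1.774]
[[ 0.281  0.004  0.96 ]
 [-0.056  0.998  0.013]
 [-0.958 -0.057  0.281]]
lean 16.67 az -11.3 jaw yaw -0.21
```

>>> arm_command:
  steps:
    - {"grip": -1,"dp": [-250,0,500],"twist": 0}
    - {"grip": -1,"dp": [-250,0,500],"twist": 0}

```text
time_s: 14.0
position: [0.8964, 0.0308, 0.4785]
tcp_rot: [-0.046, 1.233, -0.041]
force: [-0.1, 0.3, 1.3]
finger_gap: -0.002
```

>>> arm_command:
  steps:
    - {"grip": -1,"dp": [-250,0,500],"twist": 0}
    - {"grip": -1,"dp": [-250,0,500],"twist": 0}

```text
time_s: 14.25
position: [0.8964, 0.0316, 0.5005]
tcp_rot: [-0.048, 1.187, -0.04]
force: [-0.3, -0.7, 0.3]
finger_gap: -0.003
```

```bash
python3 st.py
```

```text
14.25 [0.8964 0.0316 0.5005] -0.003 [-0.33 -0.73  0.28] [ 0.264  0.852  1.408  0.156 -1.766 -1.771]
[[ 0.374  0.006  0.927]
 [-0.057  0.998  0.016]
 [-0.926 -0.059  0.374]]
lean 22.24 az -8.6 jaw yaw -0.35
```

>>> arm_command:
  steps:
    - {"grip": -1,"dp": [-200,150,500],"twist": 0}
    - {"grip": -1,"dp": [-200,150,500],"twist": 0}

```text
time_s: 14.5
position: [0.9011, 0.063, 0.5115]
tcp_rot: [-0.05, 1.144, -0.038]
force: [-0.4, 0.8, -0.2]
finger_gap: -0.001
```

>>> arm_command:
  steps:
    - {"grip": -1,"dp": [-200,150,500],"twist": 0}
    - {"grip": -1,"dp": [-200,150,500],"twist": 0}

```text
time_s: 14.75
position: [0.9024, 0.0903, 0.5269]
tcp_rot: [-0.051, 1.1, -0.037]
force: [-0.0, -0.4, 0.2]
finger_gap: 0.002
```

```bash
python3 st.py
```

```text
14.75 [0.9024 0.0903 0.5269] 0.002 [-0.01 -0.42  0.2 ] [ 0.341  0.84   1.407  0.207 -1.704 -1.83 ]
[[ 0.453  0.004  0.891]
 [-0.055  0.998  0.023]
 [-0.89  -0.059  0.453]]
lean 27.17 az -6.9 jaw yaw -0.26
```

>>> arm_command:
  steps:
    - {"grip": -1,"dp": [-200,150,500],"twist": 0}
    - {"grip": -1,"dp": [-200,150,500],"twist": 0}

```text
time_s: 15.0
position: [0.9008, 0.1142, 0.5462]
tcp_rot: [-0.05, 1.053, -0.034]
force: [-0.2, 0.0, -0.5]
finger_gap: 0.004
```

>>> arm_command:
  steps:
    - {"grip": -1,"dp": [-200,150,500],"twist": 0}
    - {"grip": -1,"dp": [-200,150,500],"twist": 0}

```text
time_s: 15.25
position: [0.8968, 0.1366, 0.5673]
tcp_rot: [-0.049, 1.007, -0.031]
force: [-0.2, -0.1, -0.6]
finger_gap: -0.003
```

>>> arm_command:
  steps:
    - {"grip": -1,"dp": [-200,0,500],"twist": 0}
    - {"grip": -1,"dp": [-200,0,500],"twist": 0}

```text
time_s: 15.5
position: [0.8924, 0.1264, 0.595]
tcp_rot: [-0.048, 0.961, -0.028]
force: [0.4, 0.4, -0.6]
finger_gap: -0.001
```

```bash
python3 st.py
```

```text
15.5 [0.8924 0.1264 0.595 ] -0.001 [ 0.36  0.37 -0.56] [ 0.402  0.788  1.407  0.27  -1.632 -1.865]
[[ 0.573  0.003  0.82 ]
 [-0.045  0.999  0.028]
 [-0.818 -0.053  0.572]]
lean 35.07 az -4.5 jaw yaw -0.15
```

The lean is now 35° back towards the robot with the jaw axis across the dock. A geometry check at home depth gives about 9 mm between fingers and lip and about 18 mm between body and visor. Next I'll work out the moves to behind the tail.

```bash
python3 - <<'E'
from h import *
print(todp([.6,.1,.45]),todp([.47,.097,.25]),todp([.48,.097,.10]))
E
```

```text
[ -47.6  -19.4 -323.4] [  41.8  -12.1 -544.5] [ 170.3   -4.1 -622.1]
```

>>> arm_command:
  steps:
    - {"grip": -1,"dp": [-8,-3,-54],"twist": 0}
    - {"grip": -1,"dp": [-16,-6,-108],"twist": 0}
    - {"grip": -1,"dp": [-24,-10,-162],"twist": 0}
    - {"grip": -1,"dp": [-32,-13,-216],"twist": 0}
    - {"grip": -1,"dp": [-40,-16,-270],"twist": 0}
    - {"grip": -1,"dp": [-47,-19,-323],"twist": 0}
    - {"grip": -1,"dp": [-25,-18,-378],"twist": 0}
    - {"grip": -1,"dp": [-3,-16,-433],"twist": 0}
    - {"grip": -1,"dp": [19,-14,-488],"twist": 0}
    - {"grip": -1,"dp": [42,-12,-544],"twist": 0}
    - {"grip": -1,"dp": [75,-10,-565],"twist": 0}
    - {"grip": -1,"dp": [120,-7,-592],"twist": 0}
    - {"grip": -1,"dp": [155,-5,-613],"twist": 0}
    - {"grip": -1,"dp": [170,-4,-622],"twist": 0}
    - {"grip": -1,"dp": [170,-4,-622],"twist": 0}
    - {"grip": -1,"dp": [170,-4,-622],"twist": 0}

```text
time_s: 17.5
position: [0.4843, 0.0802, 0.1907]
tcp_rot: [-0.055, 1.05, -0.008]
force: [-0.0, -0.1, 0.3]
finger_gap: 0.002
```

```bash
python3 st.py; python3 - <<'E'
from h import *
snap('wrist','w6');snap('scene','s6')
print(todp([.490,.0975,.018]))
E
```

```text
17.5 [0.4843 0.0802 0.1907] 0.002 [-0.01 -0.06  0.31] [ 0.43  -0.015 -1.021  1.198 -0.258 -3.096]
[[ 0.498 -0.02   0.867]
 [-0.033  0.999  0.042]
 [-0.867 -0.049  0.496]]
lean 29.93 az -3.8 jaw yaw 1.14
[151.9  25.7 -79.7]
```

View pics/w6.png

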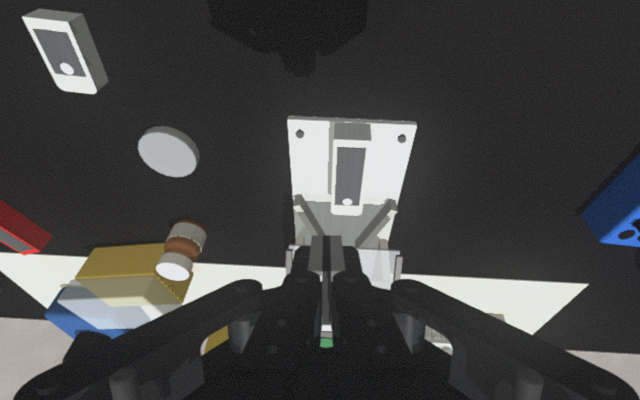

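View pics/s6.png

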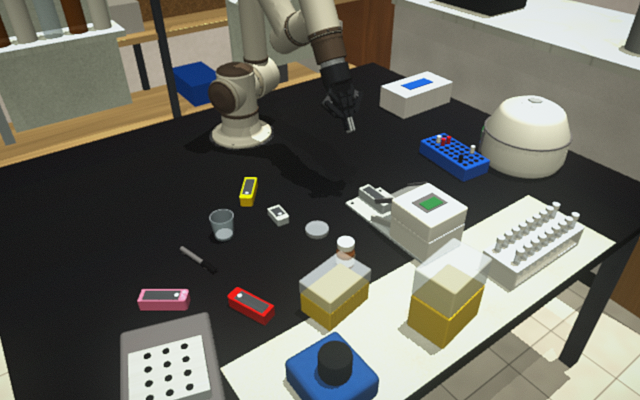

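The scene image shows the tool in the near, high pose with the wrist close to its joint-5, joint-4 and joint-6 limits. The lean dropped to 30° and the TCP stopped at z=0.19, short of the 0.10 I asked for. I'll fit a small kinematic model from the recorded poses to see which wrist branch reaches the push poses.

```bash
cat > kin.py <<'E'
import numpy as np
from scipy.optimize import least_squares
from scipy.spatial.transform import Rotation as Ro
D=[([-.9734,.38557,.00661,-.0005,-1.19397,-.25855],[.20754,-.58892,.23021],[-.26409,1.55487,.26744]),
([-.22727,.441285,.016142,-.00005,-1.14702,-1.170028],[.573033,-.296529,.199706],None),
([.4386125,.3837898,-.2119823,-.000139,-.976077,-2.00764],[.575135,.093318,.149994],[-.0015966,1.571798,.0010594]),
([.4414957,.3654976,-.1729692,-.000648,-1.033713,-2.009574],[.577725,.096474,.17409],[-.00194,1.572285,.001807]),
([.0014964,.845526,1.215405,-.001935,-1.952891,-1.569345],[.812713,-.158049,.389836],[-.001463,1.58301,.0042937]),
([.013103,.951459,1.405388,.008604,-1.992868,-1.576773],[.849989,-.151007,.377177],[-.0085736,1.538857,-.0031373]),
([.033085,1.01354,1.406953,.020995,-1.889339,-1.593801],[.894965,-.13617,.327337],[-.015806,1.495362,-.01152]),
([.041314,.447526,.298611,.02086,-1.348913,-1.613712],[.690057,-.137439,.313739],[-.015288,1.496989,-.011796]),
([.0437316,.9669103,1.405979,.0336965,-1.8865606,-1.5993254],[.887595,-.130564,.37026],[-.0228787,1.4463506,-.0186217]),
([.0597449,.9207094,1.4075834,.0476626,-1.8935035,-1.6092876],[.876192,-.120969,.413169],[-.029301,1.4045293,-.025599]),
([.264,.852,1.408,.156,-1.766,-1.771],[.8964,.0316,.5005],[-.048,1.187,-.04]),
([.402,.788,1.407,.27,-1.632,-1.865],[.8924,.1264,.595],[-.048,.961,-.028]),
([.43,-.015,-1.021,1.198,-.258,-3.096],[.4843,.0802,.1907],[-.055,1.05,-.008])]
def fk(q,p,s):
    a,h,L1,L2,e,y1,wx,wy,wz,d,dy,dz,g=p
    r=lambda ax,t: Ro.from_euler(ax,t)
    R=r('z',q[0]); x=R.apply([a,0,h]); R=R*r('y',q[1]); x=x+R.apply([0,0,L1]); R=R*r('y',-q[2]); x=x+R.apply([L2,y1,e]); R=R*r('x',s[0]*q[3]); x=x+R.apply([0,0,wz])
    R=R*r('y',-q[4]); x=x+R.apply([d,wy,dz]); R=R*r('x',s[1]*q[5]+g); x=x+R.apply([0,0,0]); return x,R
def res(p,s):
    o=[]
    for q,x,rv in D:
        X,R=fk(q,p,s); o+=list((X-x)*1000)
        if rv is not None: o+=list((R.inv()*Ro.from_rotvec(rv)).as_rotvec()*300)
    return np.r_[o, np.array(p[:12])*.05]
def solve():
    best=None
    for s in ((1,1),(1,-1),(-1,1),(-1,-1)):
        for g in (-1.57,0,1.57,3.14):
            f=least_squares(res,[0,.3,.4,.4,0,-.1,0,-.05,0,.25,0,0,g],args=(s,),loss='soft_l1')
            if best is None or f.cost<best[0].cost: best=(f,s)
    return best
if __name__=='__main__':
    f,s=solve(); print(f.cost,s,f.x.round(4)); 
    r=res(f.x,s)
    i=0
    for q,x,rv in D:
        X,R=fk(q,f.x,s); print(((X-x)*1000).round(1), None if rv is None else np.degrees((R.inv()*Ro.from_rotvec(rv)).as_rotvec()).round(2))
    np.savez('kin.npz',p=f.x,s=s)
E
python3 kin.py
```

```text
0.31580814515105216 (-1, -1) [-1.0000e-04  1.6050e-01  5.6510e-01  4.2190e-01 -1.0000e-04 -0.0000e+00
  0.0000e+00 -1.5980e-01  2.0000e-04  2.9790e-01  0.0000e+00 -1.0000e-04
 -1.5707e+00]
[0. 0. 0.] [-0. -0. -0.]
[ 0.  0. -0.] None
[-0.  0. -0.] [-0. -0.  0.]
[-0.  0. -0.] [-0.  0.  0.]
[-0.  0.  0.] [-0.  0. -0.]
[0. 0. 0.] [-0.  0. -0.]
[ 0.  0. -0.] [-0.  0.  0.]
[-0.  0.  0.] [-0.  0.  0.]
[0. 0. 0.] [-0.  0. -0.]
[0. 0. 0.] [-0.  0.  0.]
[-0.1  0.2  0.3] [0.   0.03 0.01]
[ 0.1 -0.4 -0.3] [-0.02 -0.03  0.05]
[-0.   0.1  0. ] [0.05 0.03 0.  ]
```

The model fits all 13 poses exactly. Now the IK branches for the push poses.

```bash
cat > ik.py <<'E'
from kin import *
k=np.load('kin.npz'); p=k['p']; s=k['s']
lo=np.array([-3.14,-1.21,-1.07,-3.16,-2.99,-3.1]); hi=np.array([3.14,2.06,1.41,2.05,-.16,3.1])
def ik(x,R,q0):
    def f(q):
        X,Q=fk(q,p,s); return np.r_[(X-x)*10,(Q.inv()*R).as_rotvec()]
    r=least_squares(f,np.clip(q0,lo+.001,hi-.001),bounds=(lo,hi)); return r.x,np.linalg.norm(r.fun)
def lean(deg,yaw=0): # tool x leaning to +x by deg
    return Ro.from_euler('z',yaw)*Ro.from_euler('y',np.pi/2-np.radians(deg))
E
python3 - <<'E'
from ik import *
rng=np.random.default_rng(0)
for L in (25,30,33,36,40):
  for x in ([.49,.0975,.05],[.49,.0975,.018],[.55,.0975,.018],[.6,.0975,.018],[.645,.0975,.018]):
    S=[]
    for i in range(40):
        for fl in (0,np.pi):
            q,e=ik(np.array(x),lean(L)*Ro.from_euler('x',fl),rng.uniform(lo,hi))
            if e<1e-3 and not any(np.abs(q-z).max()<.05 for z in S): S.append(q)
    print(L,x); 
    for q in S: print('    ',q.round(2))
E
```

```text
25 [0.49, 0.0975, 0.05]
25 [0.49, 0.0975, 0.018]
25 [0.55, 0.0975, 0.018]
25 [0.6, 0.0975, 0.018]
25 [0.645, 0.0975, 0.018]
30 [0.49, 0.0975, 0.05]
30 [0.49, 0.0975, 0.018]
30 [0.55, 0.0975, 0.018]
30 [0.6, 0.0975, 0.018]
30 [0.645, 0.0975, 0.018]
33 [0.49, 0.0975, 0.05]
33 [0.49, 0.0975, 0.018]
     [-0.15  0.39 -0.81 -2.73 -0.21  1.3 ]
     [-0.15  0.39 -0.81 -2.73 -0.21 -1.84]
33 [0.55, 0.0975, 0.018]
33 [0.6, 0.0975, 0.018]
33 [0.645, 0.0975, 0.018]
36 [0.49, 0.0975, 0.05]
36 [0.49, 0.0975, 0.018]
     [-0.18  0.41 -0.89 -2.84 -0.37  1.44]
     [-0.18  0.41 -0.89 -2.84 -0.37 -1.7 ]
36 [0.55, 0.0975, 0.018]
     [-0.14  0.45 -0.72 -2.78 -0.24  1.34]
     [-0.14  0.45 -0.72 -2.78 -0.24 -1.8 ]
36 [0.6, 0.0975, 0.018]
36 [0.645, 0.0975, 0.018]
40 [0.49, 0.0975, 0.05]
     [-0.19  0.34 -0.9  -2.81 -0.38 -1.74]
     [-0.19  0.34 -0.9  -2.81 -0.38  1.4 ]
40 [0.49, 0.0975, 0.018]
     [-0.2   0.45 -0.96 -2.89 -0.55  1.51]
     [-0.2   0.45 -0.96 -2.89 -0.55 -1.63]
40 [0.55, 0.0975, 0.018]
     [-0.16  0.48 -0.81 -2.88 -0.42  1.46]
     [-0.16  0.48 -0.81 -2.88 -0.42 -1.68]
40 [0.6, 0.0975, 0.018]
     [-0.14  0.51 -0.68 -2.86 -0.32  1.41]
     [-0.14  0.51 -0.68 -2.86 -0.32 -1.74]
40 [0.645, 0.0975, 0.018]
     [-0.12  0.54 -0.55 -2.79 -0.22  1.32]
     [-0.12  0.54 -0.55 -2.79 -0.22 -1.82]
```

Push poses are only reachable with the wrist flipped (q4 near -2.9) and a lean of 40° or more. So I'll go back up and out, lean further to about 44°, then swing the wrist over on the -y side, checking the path against the model first.

```bash
python3 - <<'E'
from h import *
print(todp([.70,.02,.45]),todp([.86,.02,.6]))
E
```

```text
[-115.6  -77.3  313.4] [-166.   -87.9  526.6]
```

>>> arm_command:
  steps:
    - {"grip": -1,"dp": [-20,0,50],"twist": 0}
    - {"grip": -1,"dp": [-40,0,104],"twist": 0}
    - {"grip": -1,"dp": [-60,0,157],"twist": 0}
    - {"grip": -1,"dp": [-80,10,210],"twist": 0}
    - {"grip": -1,"dp": [-100,20,264],"twist": 0}
    - {"grip": -1,"dp": [-120,30,318],"twist": 0}
    - {"grip": -1,"dp": [-130,40,372],"twist": 0}
    - {"grip": -1,"dp": [-145,50,426],"twist": 0}
    - {"grip": -1,"dp": [-155,60,480],"twist": 0}
    - {"grip": -1,"dp": [-165,65,530],"twist": 0}
    - {"grip": -1,"dp": [-200,65,600],"twist": 0}
    - {"grip": -1,"dp": [-300,65,800],"twist": 0}

```text
time_s: 19.1
position: [0.8539, 0.1653, 0.6045]
tcp_rot: [-0.057, 1.014, -0.005]
force: [-0.8, -0.3, -1.0]
finger_gap: 0.002
```

```bash
python3 st.py
```

```text
19.1 [0.8539 0.1653 0.6045] 0.002 [-0.77 -0.28 -0.99] [ 0.461  0.762  1.408  0.268 -1.715 -1.888]
[[ 0.529 -0.022  0.849]
 [-0.03   0.999  0.045]
 [-0.848 -0.05   0.527]]
lean 31.97 az -3.3 jaw yaw 1.29
```

Back on the normal branch. I'll overreach repeatedly for more lean.

>>> arm_command:
  steps:
    - {"grip": -1,"dp": [-200,50,500],"twist": 0}
    - {"grip": -1,"dp": [-200,50,500],"twist": 0}

```text
time_s: 19.35
position: [0.8471, 0.1626, 0.6355]
tcp_rot: [-0.051, 0.957, 0.0]
force: [-0.1, -0.9, 0.4]
finger_gap: 0.001
```

>>> arm_command:
  steps:
    - {"grip": -1,"dp": [-200,50,500],"twist": 0}
    - {"grip": -1,"dp": [-200,50,500],"twist": 0}

```text
time_s: 19.6
position: [0.8432, 0.1633, 0.6576]
tcp_rot: [-0.05, 0.912, 0.004]
force: [-0.3, 0.1, 0.7]
finger_gap: 0.002
```

>>> arm_command:
  steps:
    - {"grip": -1,"dp": [-200,50,500],"twist": 0}
    - {"grip": -1,"dp": [-200,50,500],"twist": 0}

```text
time_s: 19.85
position: [0.8373, 0.1642, 0.6808]
tcp_rot: [-0.049, 0.867, 0.008]
force: [-0.6, 0.1, -0.1]
finger_gap: -0.002
```

>>> arm_command:
  steps:
    - {"grip": -1,"dp": [-200,50,500],"twist": 0}
    - {"grip": -1,"dp": [-200,50,500],"twist": 0}

```text
time_s: 20.1
position: [0.8278, 0.1648, 0.7071]
tcp_rot: [-0.047, 0.821, 0.011]
force: [-0.5, 0.9, -0.2]
finger_gap: 0.002
```

```bash
python3 st.py
```

```text
20.1 [0.8278 0.1648 0.7071] 0.002 [-0.54  0.95 -0.17] [ 0.497  0.672  1.407  0.339 -1.62  -1.886]
[[ 0.682 -0.028  0.731]
 [-0.008  0.999  0.046]
 [-0.732 -0.038  0.681]]
lean 42.98 az -0.7 jaw yaw 1.63
```

```bash
cat > sim.py <<'E'
from ik import *
from station import manip
def track(q,R,x0,wps,step=.02,verbose=1):
    x=np.array(x0,float); ok=True; T=0
    for w in wps:
        w=np.array(w,float); n=max(1,int(np.ceil(np.linalg.norm(w-x)/step))); mx=0; me=0
        for i in range(1,n+1):
            t=x+(w-x)*i/n
            def f(z):
                X,Q=fk(z,p,s); return np.r_[(X-t)*10,(Q.inv()*R).as_rotvec()*2,(z-q)*1e-3]
            qn=least_squares(f,np.clip(q,lo+1e-6,hi-1e-6),bounds=(lo,hi)).x
            e=np.linalg.norm(f(qn)[:6]); mx=max(mx,np.abs(qn-q).max()); me=max(me,e); q=qn
        if verbose: print(w,q.round(2),'maxdq/step %.2f err %.3f'%(mx,me))
        x=w
        if me>.02: ok=False; break
    return ok,q
E
python3 - <<'E'
from sim import *
st=manip.sense(); q=st['qpos']; R=Ro.from_rotvec(st['tcp_rot']); x=st['position']
for name,w in {'a':[(.65,-.1,.55),(.5,-.45,.45),(.45,-.45,.3),(.45,-.3,.2),(.45,.0,.15),(.45,.0975,.12),(.48,.0975,.02),(.645,.0975,.02)],
 'b':[(.65,-.1,.55),(.5,-.45,.45),(.4,-.45,.3),(.4,-.2,.3),(.45,.0975,.2),(.48,.0975,.02),(.645,.0975,.02)],
 'c':[(.65,-.2,.5),(.5,-.3,.3),(.45,-.3,.15),(.45,.0,.12),(.46,.0975,.1),(.48,.0975,.02),(.645,.0975,.02)]}.items():
    print(name); track(q,R,x,w)
E
```

```text
a
[ 0.65 -0.1   0.55] [ 0.14  0.02  0.07  0.13 -0.88 -1.71] maxdq/step 0.32 err 0.000
[ 0.5  -0.45  0.45] [-0.72  0.16  0.24 -0.53 -1.09 -0.69] maxdq/step 0.06 err 0.000
[ 0.45 -0.45  0.3 ] [-0.82  0.2  -0.04 -0.69 -0.89 -0.38] maxdq/step 0.04 err 0.000
[ 0.45 -0.3   0.2 ] [-0.59  0.1  -0.41 -0.8  -0.54 -0.36] maxdq/step 0.04 err 0.000
[0.45 0.   0.15] [-0.22  0.01 -0.74 -1.93 -0.16  0.56] maxdq/step 0.31 err 0.301
b
[ 0.65 -0.1   0.55] [ 0.14  0.02  0.07  0.13 -0.88 -1.71] maxdq/step 0.32 err 0.000
[ 0.5  -0.45  0.45] [-0.72  0.16  0.24 -0.53 -1.09 -0.69] maxdq/step 0.06 err 0.000
[ 0.4  -0.45  0.3 ] [-0.91  0.16 -0.08 -0.72 -0.94 -0.3 ] maxdq/step 0.04 err 0.000
[ 0.4 -0.2  0.3] [-0.2  -0.26 -0.62 -0.28 -0.49 -1.13] maxdq/step 0.16 err 0.000
[0.45   0.0975 0.2   ] [ 0.5  -0.12 -1.07  1.19 -0.27 -3.1 ] maxdq/step 0.25 err 0.394
c
[ 0.65 -0.2   0.5 ] [-0.08  0.07  0.08 -0.07 -0.83 -1.42] maxdq/step 0.31 err 0.000
[ 0.5 -0.3  0.3] [-0.45  0.04 -0.28 -0.52 -0.62 -0.75] maxdq/step 0.07 err 0.000
[ 0.45 -0.3   0.15] [-0.64  0.19 -0.42 -0.95 -0.51 -0.14] maxdq/step 0.10 err 0.000
[0.45 0.   0.12] [-0.23  0.07 -0.74 -1.95 -0.16  0.58] maxdq/step 0.19 err 0.177
```

```bash
cat > srch.py <<'E'
from sim import *
import time
st=manip.sense(); q=st['qpos']; R=Ro.from_rotvec(st['tcp_rot']); x=st['position']
ok,qa=track(q,R,x,[(.65,-.2,.5),(.52,-.35,.35)],.04,0); print(ok,qa.round(2))
rng=np.random.default_rng(1); t0=time.time(); n=0
while time.time()-t0<400 and n<6:
    W=[(rng.uniform(.38,.65),rng.uniform(-.45,-.1),rng.uniform(.11,.25)),(rng.uniform(.36,.6),rng.uniform(-.25,.2),rng.uniform(.11,.25)),(.47,.0975,.06),(.48,.0975,.02)]
    ok,qf=track(qa,R,(.52,-.35,.35),W,.03,0)
    if ok:
        n+=1; print(np.round(W[:2],3).tolist(),qf.round(2))
E
timeout 500 python3 srch.py
```

```text
True [-0.53  0.09 -0.1  -0.51 -0.77 -0.74]
```

```bash
cat > rev.py <<'E'
from sim import *
st=manip.sense(); R=Ro.from_rotvec(st['tcp_rot'])
# seed flipped
best=None
for g in ([-.2,.45,-.96,-2.89,-.55,1.5],[-.2,.45,-.96,-2.89,-.55,-1.6]):
    q,e=ik(np.array([.48,.0975,.02]),R,np.array(g)); print(q.round(3),e)
    if e<1e-3: best=q
for w in ([(.645,.0975,.02)],[(.44,.0975,.05),(.44,.0975,.08),(.44,.0975,.11),(.44,.0975,.15)],[(.4,.0975,.1),(.36,.0975,.15)],[(.44,.0975,.08),(.44,0,.08),(.44,-.1,.08),(.44,-.2,.08),(.44,-.3,.08)],[(.44,.0975,.08),(.44,.2,.08),(.44,.3,.08)],[(.38,.0975,.08),(.36,0,.08),(.36,-.1,.08),(.36,-.2,.08),(.36,-.3,.1),(.36,-.4,.15)]):
    print('--'); track(best,R,(.48,.0975,.02),w,.01)
E
timeout 500 python3 rev.py
```

```text
[-0.213  0.483 -1.038 -2.929 -0.701  1.611] 1.0182758340548084e-14
[-0.177  0.388 -1.007 -3.16  -0.413 -3.1  ] 1.4405006581216797
--
[0.645  0.0975 0.02  ] [-0.13  0.55 -0.62 -2.92 -0.36  1.5 ] maxdq/step 0.03 err 0.000
--
[0.44   0.0975 0.05  ] [-0.25  0.34 -1.07 -2.84 -0.58  1.55] maxdq/step 0.04 err 0.023
--
[0.4    0.0975 0.1   ] [-0.2   0.06 -0.99 -2.61 -0.26  1.24] maxdq/step 0.09 err 0.000
[0.36   0.0975 0.15  ] [-0.18 -0.15 -1.07 -2.77 -0.16  1.38] maxdq/step 0.13 err 0.191
--
[0.44   0.0975 0.08  ] [-0.22  0.21 -1.01 -2.78 -0.41  1.44] maxdq/step 0.05 err 0.000
[0.44 0.   0.08] [-0.23  0.14 -0.75 -1.93 -0.16  0.59] maxdq/step 0.11 err 0.000
[ 0.44 -0.1   0.08] [-0.35  0.16 -0.67 -1.51 -0.23  0.25] maxdq/step 0.06 err 0.005
[ 0.44 -0.2   0.08] [-0.58  0.23 -0.58 -1.34 -0.38  0.24] maxdq/step 0.02 err 0.000
[ 0.44 -0.3   0.08] [-0.75  0.32 -0.45 -1.2  -0.51  0.22] maxdq/step 0.02 err 0.000
--
[0.44   0.0975 0.08  ] [-0.22  0.21 -1.01 -2.78 -0.41  1.44] maxdq/step 0.05 err 0.000
[0.44 0.2  0.08] [ 0.09  0.26 -1.06 -3.16 -0.5   1.57] maxdq/step 0.06 err 0.123
--
[0.38   0.0975 0.08  ] [-0.26  0.11 -1.07 -2.62 -0.37  1.33] maxdq/step 0.04 err 0.059
```

```bash
cat > fw.py <<'E'
from sim import *
st=manip.sense(); q=st['qpos']; R=Ro.from_rotvec(st['tcp_rot']); x=st['position']
ok,qa=track(q,R,x,[(.65,-.2,.5),(.5,-.25,.3)],.04,0); print(ok,qa.round(2))
for X,Z in ((.46,.075),(.48,.065),(.48,.055),(.46,.055),(.5,.055)):
    print('==',X,Z); track(qa,R,(.5,-.25,.3),[(X,-.21,.12),(X,-.20,Z),(X,-.1,Z),(X,-.03,Z),(X,.03,Z),(X,.0975,Z),(.48,.0975,.02),(.65,.0975,.02)],.015)
E
timeout 500 python3 fw.py
```

```text
True [-0.31 -0.03 -0.38 -0.41 -0.52 -0.94]
== 0.46 0.075
[ 0.46 -0.21  0.12] [-0.45  0.16 -0.54 -1.07 -0.33 -0.14] maxdq/step 0.11 err 0.000
[ 0.46  -0.2    0.075] [-0.55  0.26 -0.55 -1.35 -0.36  0.23] maxdq/step 0.10 err 0.000
[ 0.46  -0.1    0.075] [-0.35  0.2  -0.64 -1.54 -0.23  0.27] maxdq/step 0.03 err 0.000
[ 0.46  -0.03   0.075] [-0.25  0.18 -0.69 -1.8  -0.16  0.46] maxdq/step 0.07 err 0.000
[0.46  0.03  0.075] [-0.29  0.2  -0.8  -2.29 -0.25  0.99] maxdq/step 0.15 err 0.000
[0.46   0.0975 0.075 ] [-0.21  0.25 -0.98 -2.81 -0.42  1.47] maxdq/step 0.13 err 0.000
[0.48   0.0975 0.02  ] [-0.21  0.48 -1.04 -2.93 -0.7   1.61] maxdq/step 0.08 err 0.000
[0.65   0.0975 0.02  ] [-0.13  0.56 -0.61 -2.91 -0.35  1.49] maxdq/step 0.04 err 0.000
== 0.48 0.065
[ 0.48 -0.21  0.12] [-0.41  0.19 -0.52 -1.05 -0.31 -0.19] maxdq/step 0.11 err 0.000
[ 0.48  -0.2    0.065] [-0.54  0.3  -0.52 -1.39 -0.35  0.26] maxdq/step 0.12 err 0.000
[ 0.48  -0.1    0.065] [-0.37  0.25 -0.61 -1.62 -0.24  0.37] maxdq/step 0.04 err 0.000
[ 0.48  -0.03   0.065] [-0.31  0.24 -0.68 -1.94 -0.21  0.65] maxdq/step 0.09 err 
[... 1761 characters left out ...]
 0.5 0.055
[ 0.5  -0.21  0.12] [-0.38  0.21 -0.49 -1.02 -0.29 -0.25] maxdq/step 0.10 err 0.000
[ 0.5   -0.2    0.055] [-0.52  0.35 -0.49 -1.43 -0.34  0.29] maxdq/step 0.11 err 0.000
[ 0.5   -0.1    0.055] [-0.38  0.3  -0.58 -1.69 -0.25  0.46] maxdq/step 0.05 err 0.000
[ 0.5   -0.03   0.055] [-0.34  0.3  -0.67 -2.05 -0.25  0.79] maxdq/step 0.09 err 0.000
[0.5   0.03  0.055] [-0.33  0.32 -0.81 -2.48 -0.35  1.23] maxdq/step 0.12 err 0.000
[0.5    0.0975 0.055 ] [-0.19  0.36 -0.94 -2.88 -0.48  1.52] maxdq/step 0.09 err 0.000
[0.48   0.0975 0.02  ] [-0.21  0.48 -1.04 -2.93 -0.7   1.61] maxdq/step 0.08 err 0.000
[0.65   0.0975 0.02  ] [-0.13  0.56 -0.61 -2.91 -0.35  1.49] maxdq/step 0.04 err 0.000
```

```bash
python3 - <<'E'
from h import *
for w in ([.65,-.2,.5],[.5,-.25,.3]): print(todp(w))
E
```

```text
[  33.2 -351.6 -287.9]
[  77.7 -389.8 -536. ]
```

>>> arm_command:
  steps:
    - {"grip": -1,"dp": [3,-35,-29],"twist": 0}
    - {"grip": -1,"dp": [7,-70,-58],"twist": 0}
    - {"grip": -1,"dp": [10,-105,-86],"twist": 0}
    - {"grip": -1,"dp": [13,-141,-115],"twist": 0}
    - {"grip": -1,"dp": [17,-176,-144],"twist": 0}
    - {"grip": -1,"dp": [20,-211,-173],"twist": 0}
    - {"grip": -1,"dp": [23,-246,-202],"twist": 0}
    - {"grip": -1,"dp": [27,-281,-230],"twist": 0}
    - {"grip": -1,"dp": [30,-316,-259],"twist": 0}
    - {"grip": -1,"dp": [33,-351,-288],"twist": 0}
    - {"grip": -1,"dp": [40,-358,-330],"twist": 0}
    - {"grip": -1,"dp": [48,-364,-371],"twist": 0}
    - {"grip": -1,"dp": [55,-371,-412],"twist": 0}
    - {"grip": -1,"dp": [63,-377,-454],"twist": 0}
    - {"grip": -1,"dp": [70,-383,-495],"twist": 0}
    - {"grip": -1,"dp": [78,-390,-536],"twist": 0}
    - {"grip": -1,"dp": [78,-390,-536],"twist": 0}

```text
time_s: 22.22
position: [0.498, -0.2504, 0.2971]
tcp_rot: [-0.044, 0.826, 0.01]
force: [0.0, -0.8, 1.0]
finger_gap: 0.001
```

```bash
python3 st.py; python3 - <<'E'
from h import *
for w in ([.48,-.21,.12],[.48,-.20,.055],[.48,-.1,.055],[.48,0,.055],[.48,.0975,.055]): print(todp(w))
E
```

```text
22.225 [ 0.498  -0.2504  0.2971] 0.001 [ 0.04 -0.8   1.05] [-0.308 -0.025 -0.389 -0.408 -0.521 -0.939]
[[ 0.678 -0.027  0.735]
 [-0.008  0.999  0.044]
 [-0.735 -0.035  0.677]]
lean 42.67 az -0.7 jaw yaw 1.52
[ 117.7   47.2 -131.3]
[ 165.4   59.4 -174.9]
[ 164.6  159.4 -170.5]
[ 163.8  259.3 -166.2]
[ 163.   356.7 -161.9]
```

The arm follows the model. Now down and to the start of the wrist crossing.

>>> arm_command:
  steps:
    - {"grip": -1,"dp": [18,7,-20],"twist": 0}
    - {"grip": -1,"dp": [36,14,-40],"twist": 0}
    - {"grip": -1,"dp": [53,21,-60],"twist": 0}
    - {"grip": -1,"dp": [70,28,-79],"twist": 0}
    - {"grip": -1,"dp": [87,35,-98],"twist": 0}
    - {"grip": -1,"dp": [103,41,-115],"twist": 0}
    - {"grip": -1,"dp": [118,47,-131],"twist": 0}
    - {"grip": -1,"dp": [128,50,-140],"twist": 0}
    - {"grip": -1,"dp": [138,52,-149],"twist": 0}
    - {"grip": -1,"dp": [147,54,-158],"twist": 0}
    - {"grip": -1,"dp": [156,57,-167],"twist": 0}
    - {"grip": -1,"dp": [165,59,-175],"twist": 0}
    - {"grip": -1,"dp": [165,59,-175],"twist": 0}

```text
time_s: 23.85
position: [0.4834, -0.2017, 0.0572]
tcp_rot: [-0.048, 0.822, 0.011]
force: [-0.3, -0.8, 0.1]
finger_gap: -0.001
```

```bash
python3 st.py; python3 - <<'E'
from h import *
for w in ([.48,-.1,.055],[.48,0,.055],[.48,.0975,.055]): print(todp(w))
E
```

```text
23.85 [ 0.4834 -0.2017  0.0572] -0.001 [-0.33 -0.84  0.1 ] [-0.551  0.327 -0.517 -1.427 -0.36   0.315]
[[ 0.681 -0.029  0.732]
 [-0.009  0.999  0.047]
 [-0.733 -0.038  0.68 ]]
lean 42.89 az -0.7 jaw yaw 1.64
[ -1.5 101.8   0.8]
[ -2.4 201.7   5.5]
[ -3.2 299.1  10. ]
```

>>> arm_command:
  steps:
    - {"grip": -1,"dp": [-2,25,0],"twist": 0}
    - {"grip": -1,"dp": [-2,50,0],"twist": 0}
    - {"grip": -1,"dp": [-2,75,1],"twist": 0}
    - {"grip": -1,"dp": [-2,98,1],"twist": 0}
    - {"grip": -1,"dp": [-2,118,2],"twist": 0}
    - {"grip": -1,"dp": [-2,138,2],"twist": 0}
    - {"grip": -1,"dp": [-2,158,3],"twist": 0}
    - {"grip": -1,"dp": [-2,178,4],"twist": 0}
    - {"grip": -1,"dp": [-2,198,5],"twist": 0}
    - {"grip": -1,"dp": [-2,218,6],"twist": 0}
    - {"grip": -1,"dp": [-2,238,7],"twist": 0}
    - {"grip": -1,"dp": [-3,258,8],"twist": 0}
    - {"grip": -1,"dp": [-3,278,9],"twist": 0}
    - {"grip": -1,"dp": [-3,299,10],"twist": 0}
    - {"grip": -1,"dp": [-3,299,10],"twist": 0.04}
    - {"grip": -1,"dp": [-3,299,10],"twist": 0.04}

```text
time_s: 25.85
position: [0.48, 0.0993, 0.0559]
tcp_rot: [-0.011, 0.82, -0.002]
force: [0.6, -0.3, 0.2]
finger_gap: 0.001
```

```bash
python3 st.py; python3 - <<'E'
from h import *
snap('wrist','w7');snap('scene','s7')
for w in ([.49,.0975,.035],[.49,.0975,.018],[.508,.0975,.018]): print(todp(w))
E
```

```text
25.85 [0.48   0.0993 0.0559] 0.001 [ 0.56 -0.31  0.17] [-0.2    0.342 -0.982 -2.874 -0.511  1.492]
[[ 0.683 -0.002  0.731]
 [-0.006  1.     0.009]
 [-0.731 -0.011  0.683]]
lean 43.05 az -0.5 jaw yaw 0.13
[22. -1. -7.]
[ 34.4  -0.8 -18.6]
[46.7 -0.8 -5.4]
```

View pics/w7.png

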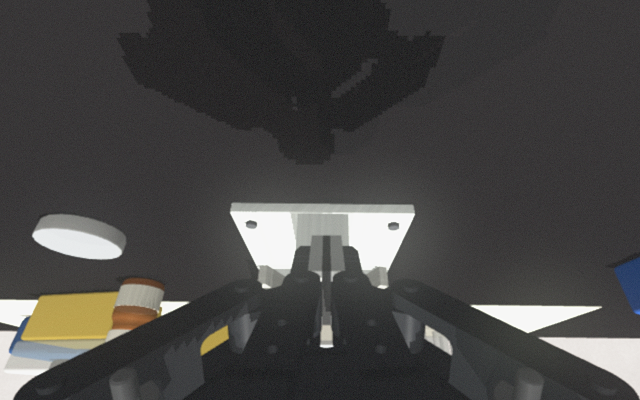

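View pics/s7.png

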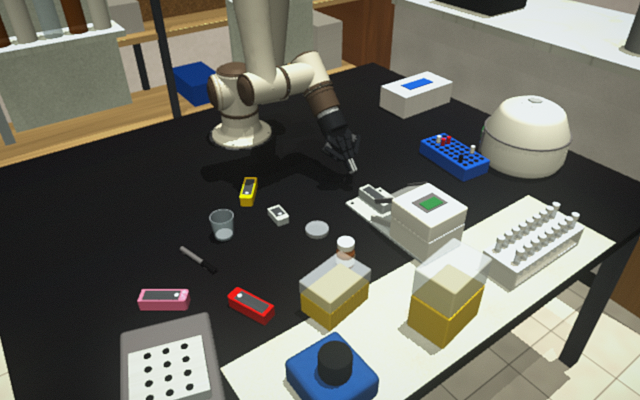

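Wrist view: the tail is at about (292–348, 215), the fingers are centred behind it and the lean is 43°. The way down and to contact is clear.

>>> arm_command:
  steps:
    - {"grip": -1,"dp": [11,-1,-4],"twist": 0}
    - {"grip": -1,"dp": [22,-1,-7],"twist": 0}
    - {"grip": -1,"dp": [28,-1,-13],"twist": 0}
    - {"grip": -1,"dp": [34.4,-1,-18.6],"twist": 0}
    - {"grip": -1,"dp": [40,-1,-12],"twist": 0}
    - {"grip": -1,"dp": [47,-1,-5],"twist": 0}
    - {"grip": -1,"dp": [53,-1,1.5],"twist": 0}
    - {"grip": -1,"dp": [60,-1,9],"twist": 0}
    - {"grip": -1,"dp": [60,-1,9],"twist": 0}

```text
time_s: 27.08
position: [0.5281, 0.0969, 0.0178]
tcp_rot: [-0.01, 0.82, -0.005]
force: [0.5, 0.2, -1.1]
finger_gap: -0.001
```

```bash
python3 st.py; python3 - <<'E'
from h import *
snap('wrist','w8')
for w in ([.56,.0972,.018],[.61,.0972,.018],[.63,.0972,.018]): print(todp(w))
E
```

```text
27.075 [0.5281 0.0969 0.0178] -0.001 [ 0.47  0.25 -1.12] [-0.182  0.497 -0.92  -2.936 -0.599  1.541]
[[ 0.682  0.001  0.731]
 [-0.008  1.     0.007]
 [-0.731 -0.011  0.682]]
lean 43.01 az -0.7 jaw yaw -0.04
[21.9  0.2 24.5]
[56.   0.2 61.1]
[69.6  0.2 75.7]
```

View pics/w8.png

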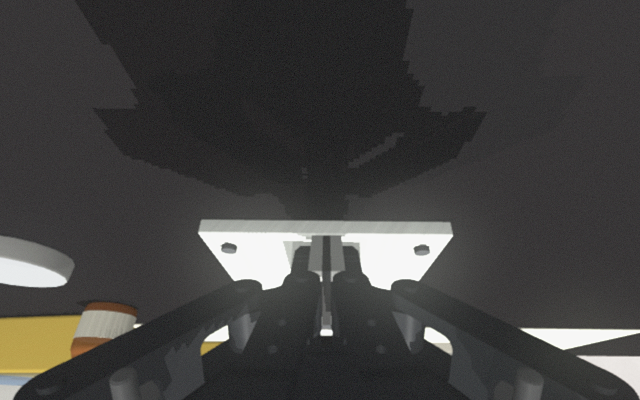

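>>> arm_command:
  steps:
    - {"grip": -1,"dp": [5,0,5.5],"twist": 0}
    - {"grip": -1,"dp": [10,0,11],"twist": 0}
    - {"grip": -1,"dp": [15,0,16.5],"twist": 0}
    - {"grip": -1,"dp": [20,0,22],"twist": 0}
    - {"grip": -1,"dp": [25,0,27.5],"twist": 0}
    - {"grip": -1,"dp": [30,0,32.5],"twist": 0}
    - {"grip": -1,"dp": [35,0,38],"twist": 0}
    - {"grip": -1,"dp": [40,0,43.5],"twist": 0}
    - {"grip": -1,"dp": [40,0,43.5],"twist": 0}

```text
time_s: 28.25
position: [0.5869, 0.0968, 0.0178]
tcp_rot: [-0.01, 0.821, -0.005]
force: [-0.7, 0.5, -0.1]
finger_gap: 0.002
```

```bash
python3 st.py; python3 - <<'E'
from h import *
snap('wrist','w9');s=snap('scene','s9');t=snap('top','t9')
o=np.zeros((400,800,3),np.uint8); o[:,:400]=cv2.resize(s['image'][170:270,340:440,::-1],(400,400)); o[:,400:]=cv2.resize(t['image'][130:210,255:335,::-1],(400,400)); cv2.imwrite('pics/c9.png',o)
E
```

```text
28.25 [0.5869 0.0968 0.0178] 0.002 [-0.65  0.5  -0.05] [-0.152  0.521 -0.773 -2.933 -0.478  1.504]
[[ 0.682  0.001  0.732]
 [-0.008  1.     0.007]
 [-0.732 -0.011  0.682]]
lean 42.97 az -0.7 jaw yaw -0.05
```

View pics/c9.png

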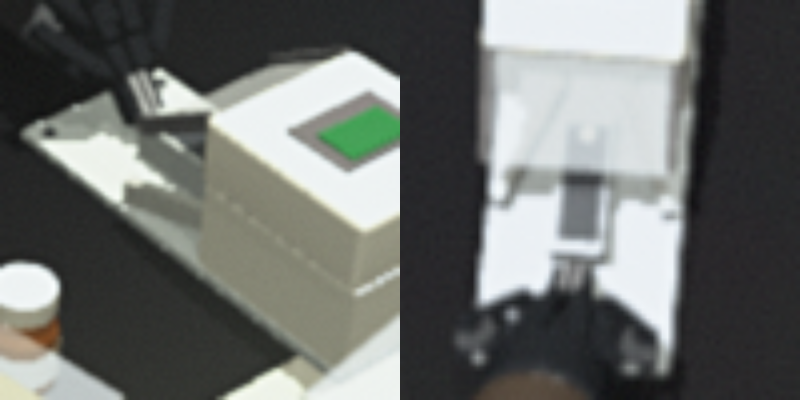

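View pics/w9.png

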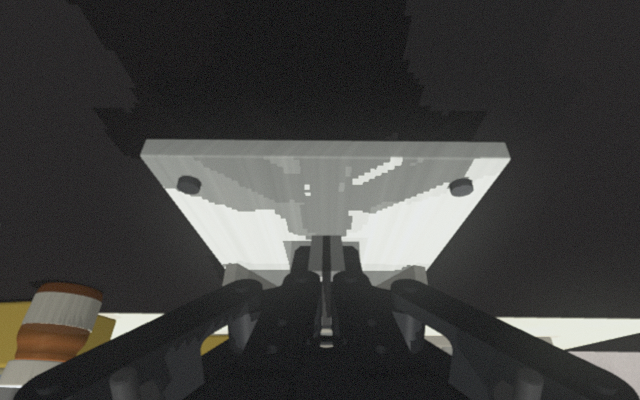

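The top crop shows the cartridge straight and centred, its nose entering under the visor, with the fingers at its tail. I'll continue slowly.

>>> arm_command:
  steps:
    - {"grip": -1,"dp": [2.7,0,3],"twist": 0}
    - {"grip": -1,"dp": [5.5,0,5.8],"twist": 0}
    - {"grip": -1,"dp": [8.2,0,8.8],"twist": 0}
    - {"grip": -1,"dp": [10.9,0,11.7],"twist": 0}
    - {"grip": -1,"dp": [13.6,0,14.6],"twist": 0}
    - {"grip": -1,"dp": [16.4,0,17.6],"twist": 0}
    - {"grip": -1,"dp": [19.1,0,20.5],"twist": 0}
    - {"grip": -1,"dp": [21.8,0,23.4],"twist": 0}
    - {"grip": -1,"dp": [23.9,0,25.6],"twist": 0}
    - {"grip": -1,"dp": [23.9,0,25.6],"twist": 0}

```text
time_s: 29.65
position: [0.6214, 0.0968, 0.0176]
tcp_rot: [-0.01, 0.821, -0.005]
force: [0.3, 1.2, 0.2]
finger_gap: 0.0
```

```bash
python3 st.py; python3 - <<'E'
from h import *
s=snap('scene','s10');t=snap('top','t10')
o=np.zeros((400,800,3),np.uint8); o[:,:400]=cv2.resize(s['image'][170:270,340:440,::-1],(400,400)); o[:,400:]=cv2.resize(t['image'][130:210,255:335,::-1],(400,400)); cv2.imwrite('pics/c10.png',o)
E
```

```text
29.65 [0.6214 0.0968 0.0176] 0.0 [0.3  1.16 0.2 ] [-0.138  0.543 -0.686 -2.925 -0.412  1.48 ]
[[ 0.681  0.001  0.732]
 [-0.008  1.     0.007]
 [-0.732 -0.01   0.681]]
lean 42.94 az -0.7 jaw yaw -0.05
```

View pics/c10.png

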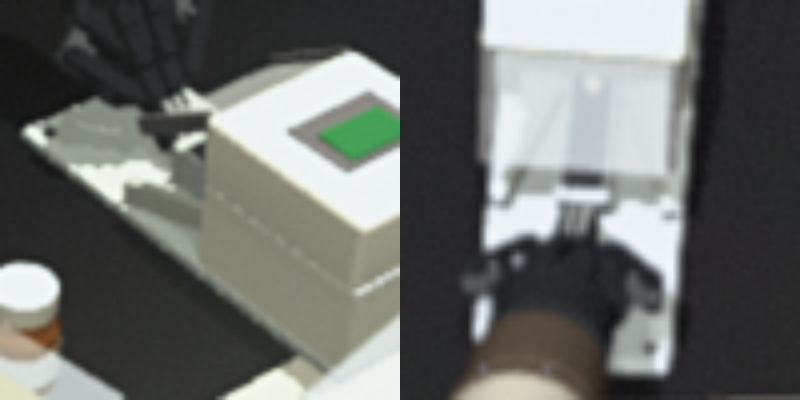

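>>> arm_command:
  steps:
    - {"grip": -1,"dp": [1.4,0,1.5],"twist": 0}
    - {"grip": -1,"dp": [2.7,0,2.9],"twist": 0}
    - {"grip": -1,"dp": [4.1,0,4.4],"twist": 0}
    - {"grip": -1,"dp": [5.4,0,5.8],"twist": 0}
    - {"grip": -1,"dp": [6.8,0,7.3],"twist": 0}
    - {"grip": -1,"dp": [6.8,0,7.3],"twist": 0}

```text
time_s: 30.5
position: [0.6312, 0.0968, 0.0174]
tcp_rot: [-0.01, 0.822, -0.005]
force: [-0.8, 0.4, -1.3]
finger_gap: -0.003
```

>>> arm_command:
  steps:
    - {"grip": -1,"dp": [0.7,0,0.75],"twist": 0}
    - {"grip": -1,"dp": [1.4,0,1.5],"twist": 0}
    - {"grip": -1,"dp": [2,0,2.2],"twist": 0}
    - {"grip": -1,"dp": [2,0,2.2],"twist": 0}

```text
time_s: 31.0
position: [0.6339, 0.0968, 0.0174]
tcp_rot: [-0.009, 0.822, -0.005]
force: [-0.6, 0.5, -0.4]
finger_gap: -0.006
```

```bash
python3 st.py
```

```text
31.0 [0.6339 0.0968 0.0174] -0.006 [-0.63  0.47 -0.43] [-0.134  0.551 -0.653 -2.921 -0.387  1.471]
[[ 0.681  0.001  0.733]
 [-0.008  1.     0.007]
 [-0.733 -0.01   0.681]]
lean 42.89 az -0.7 jaw yaw -0.05
```

>>> arm_command:
  steps:
    - {"grip": -1,"dp": [0.7,0,0.75],"twist": 0}
    - {"grip": -1,"dp": [1.4,0,1.5],"twist": 0}
    - {"grip": -1,"dp": [2,0,2.2],"twist": 0}
    - {"grip": -1,"dp": [2,0,2.2],"twist": 0}

```text
time_s: 31.5
position: [0.6369, 0.0968, 0.0174]
tcp_rot: [-0.009, 0.822, -0.005]
force: [-0.1, 0.3, 0.1]
finger_gap: -0.001
```

>>> arm_command:
  steps:
    - {"grip": -1,"dp": [0.7,0,0.75],"twist": 0}
    - {"grip": -1,"dp": [1.4,0,1.5],"twist": 0}
    - {"grip": -1,"dp": [1.4,0,1.5],"twist": 0}

```text
time_s: 31.88
position: [0.639, 0.0968, 0.0174]
tcp_rot: [-0.01, 0.822, -0.005]
force: [-0.3, 0.3, 1.2]
finger_gap: 0.004
```

```bash
python3 st.py;python3 - <<'E'
from h import *
s=snap('scene','s11');t=snap('top','t11')
o=np.zeros((400,800,3),np.uint8); o[:,:400]=cv2.resize(s['image'][170:270,340:440,::-1],(400,400)); o[:,400:]=cv2.resize(t['image'][130:210,255:335,::-1],(400,400)); cv2.imwrite('pics/c11.png',o)
E
```

```text
31.875 [0.639  0.0968 0.0174] 0.004 [-0.26  0.31  1.24] [-0.132  0.555 -0.64  -2.919 -0.378  1.467]
[[ 0.681  0.001  0.733]
 [-0.008  1.     0.007]
 [-0.733 -0.01   0.681]]
lean 42.9 az -0.7 jaw yaw -0.04
```

View pics/c11.png

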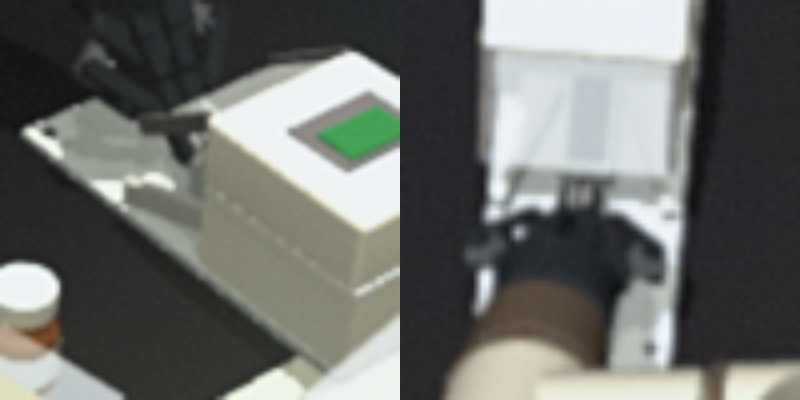

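>>> arm_command:
  steps:
    - {"grip": -1,"dp": [0.7,0,0.75],"twist": 0}
    - {"grip": -1,"dp": [1.4,0,1.5],"twist": 0}
    - {"grip": -1,"dp": [1.4,0,1.5],"twist": 0}

```text
time_s: 32.35
position: [0.6411, 0.0968, 0.0174]
tcp_rot: [-0.01, 0.822, -0.005]
force: [-0.4, -1.0, 0.5]
finger_gap: -0.001
```

>>> arm_command:
  steps:
    - {"grip": -1,"dp": [0.7,0,0.75],"twist": 0}
    - {"grip": -1,"dp": [1.4,0,1.5],"twist": 0}
    - {"grip": -1,"dp": [1.4,0,1.5],"twist": 0}

```text
time_s: 32.72
position: [0.6431, 0.0969, 0.0174]
tcp_rot: [-0.01, 0.822, -0.005]
force: [-0.2, -0.3, -0.9]
finger_gap: -0.001
```

>>> arm_command:
  steps:
    - {"grip": -1,"dp": [0.7,0,0.75],"twist": 0}
    - {"grip": -1,"dp": [1.4,0,1.5],"twist": 0}
    - {"grip": -1,"dp": [1.4,0,1.5],"twist": 0}

```text
time_s: 33.1
position: [0.6446, 0.0969, 0.0172]
tcp_rot: [-0.01, 0.823, -0.005]
force: [-1.9, 0.7, 0.5]
finger_gap: -0.001
```

>>> arm_command:
  steps:
    - {"grip": -1,"dp": [0.7,0,0.75],"twist": 0}
    - {"grip": -1,"dp": [1.4,0,1.5],"twist": 0}
    - {"grip": -1,"dp": [1.4,0,1.5],"twist": 0}

```text
time_s: 33.48
position: [0.6462, 0.097, 0.0169]
tcp_rot: [-0.01, 0.824, -0.005]
force: [-5.4, 0.3, 3.4]
finger_gap: 0.002
```

>>> arm_command:
  steps:
    - {"grip": -1,"dp": [0.7,0,0.75],"twist": 0}
    - {"grip": -1,"dp": [1.4,0,1.5],"twist": 0}
    - {"grip": -1,"dp": [1.4,0,1.5],"twist": 0}

```text
time_s: 33.85
position: [0.6483, 0.097, 0.0169]
tcp_rot: [-0.01, 0.824, -0.005]
force: [-5.1, 0.2, 2.4]
finger_gap: -0.006
```

>>> arm_command:
  steps:
    - {"grip": -1,"dp": [0.7,0,0.75],"twist": 0}
    - {"grip": -1,"dp": [0.7,0,0.75],"twist": 0}

```text
time_s: 34.1
position: [0.6494, 0.0969, 0.0169]
tcp_rot: [-0.01, 0.824, -0.005]
force: [-4.9, -0.6, 2.3]
finger_gap: 0.002
```

The block is now yielding at about 5 N. From here I take 1 mm steps.

>>> arm_command:
  steps:
    - {"grip": -1,"dp": [0.7,0,0.75],"twist": 0}
    - {"grip": -1,"dp": [0.7,0,0.75],"twist": 0}

```text
time_s: 34.35
position: [0.6505, 0.0969, 0.0169]
tcp_rot: [-0.01, 0.824, -0.005]
force: [-4.4, 0.3, 1.9]
finger_gap: 0.001
```

>>> arm_command:
  steps:
    - {"grip": -1,"dp": [0.7,0,0.75],"twist": 0}
    - {"grip": -1,"dp": [0.7,0,0.75],"twist": 0}

```text
time_s: 34.6
position: [0.6516, 0.0969, 0.0169]
tcp_rot: [-0.01, 0.824, -0.005]
force: [-4.9, -1.0, 2.1]
finger_gap: -0.0
```

>>> arm_command:
  steps:
    - {"grip": -1,"dp": [0.7,0,0.75],"twist": 0}
    - {"grip": -1,"dp": [0.7,0,0.75],"twist": 0}

```text
time_s: 34.85
position: [0.6525, 0.0969, 0.0169]
tcp_rot: [-0.01, 0.824, -0.005]
force: [-5.9, -1.0, 2.9]
finger_gap: -0.002
```

>>> arm_command:
  steps:
    - {"grip": -1,"dp": [0.7,0,0.75],"twist": 0}
    - {"grip": -1,"dp": [0.7,0,0.75],"twist": 0}

```text
time_s: 35.1
position: [0.6531, 0.097, 0.0169]
tcp_rot: [-0.01, 0.824, -0.005]
force: [-7.8, -1.4, 4.0]
finger_gap: 0.001
```

>>> arm_command:
  steps:
    - {"grip": -1,"dp": [0.7,0,0.75],"twist": 0}
    - {"grip": -1,"dp": [0.7,0,0.75],"twist": 0}

```text
time_s: 35.35
position: [0.6536, 0.0971, 0.0167]
tcp_rot: [-0.01, 0.825, -0.004]
force: [-9.4, -1.0, 5.6]
finger_gap: -0.007
```

The force rises steeply (5 → 9.4 N over 1 mm), so the block is at its stop. One more small step to confirm.

>>> arm_command:
  steps:
    - {"grip": -1,"dp": [0.7,0,0.75],"twist": 0}
    - {"grip": -1,"dp": [0.7,0,0.75],"twist": 0}

```text
time_s: 35.6
position: [0.6539, 0.0972, 0.0164]
tcp_rot: [-0.01, 0.826, -0.004]
force: [-9.6, -1.2, 6.1]
finger_gap: -0.0
```

```bash
python3 st.py; python3 - <<'E'
from h import *
from sim import *
st=manip.sense(); R=Ro.from_rotvec(st['tcp_rot'])
track(st['qpos'],R,st['position'],[(.6,.097,.018),(.5,.097,.018),(.47,.097,.03)])
for w in ([.64,.097,.018],[.6,.097,.018],[.5,.097,.018],[.47,.097,.03]): print(todp(w))
E
```

```text
35.6 [0.6539 0.0972 0.0164] -0.0 [-9.64 -1.2   6.15] [-0.126  0.566 -0.598 -2.909 -0.343  1.452]
[[ 0.678 -0.     0.736]
 [-0.008  1.     0.008]
 [-0.735 -0.011  0.677]]
lean 42.65 az -0.6 jaw yaw 0.03
[0.6   0.097 0.018] [-0.15  0.53 -0.73 -2.93 -0.44  1.49] maxdq/step 0.05 err 0.000
[0.5   0.097 0.018] [-0.2   0.49 -0.98 -2.93 -0.65  1.56] maxdq/step 0.05 err 0.000
[0.47  0.097 0.03 ] [-0.22  0.44 -1.04 -2.91 -0.66  1.56] maxdq/step 0.03 err 0.000
[-10.6  -0.2  -9.1]
[-37.7  -0.2 -38.6]
[-1.055e+02 -1.000e-01 -1.121e+02]
[-134.6   -0.2 -126. ]
```

It's firmly at the stop: 9.6 N against a plateau of about 5 N, and the position has stalled. Now drawing straight back out.

>>> arm_command:
  steps:
    - {"grip": -1,"dp": [-3,0,-3],"twist": 0}
    - {"grip": -1,"dp": [-10,0,-9],"twist": 0}
    - {"grip": -1,"dp": [-24,0,-24],"twist": 0}
    - {"grip": -1,"dp": [-38,0,-38.5],"twist": 0}
    - {"grip": -1,"dp": [-55,0,-57],"twist": 0}
    - {"grip": -1,"dp": [-72,0,-75],"twist": 0}
    - {"grip": -1,"dp": [-89,0,-94],"twist": 0}
    - {"grip": -1,"dp": [-106,0,-112],"twist": 0}
    - {"grip": -1,"dp": [-120,0,-119],"twist": 0}
    - {"grip": -1,"dp": [-134,0,-126],"twist": 0}
    - {"grip": -1,"dp": [-134,0,-126],"twist": 0}
    - {"grip": -1,"dp": [-134,0,-126],"twist": 0}

```text
time_s: 37.1
position: [0.4741, 0.0967, 0.0304]
tcp_rot: [-0.01, 0.82, -0.006]
force: [0.5, 0.3, -0.3]
finger_gap: 0.0
```

```bash
python3 st.py; python3 - <<'E'
from h import *
s=snap('scene','s12');t=snap('top','t12');w=snap('wrist','w12')
o=np.zeros((400,800,3),np.uint8); o[:,:400]=cv2.resize(s['image'][170:270,340:440,::-1],(400,400)); o[:,400:]=cv2.resize(t['image'][130:210,255:335,::-1],(400,400)); cv2.imwrite('pics/c12.png',o)
E
```

```text
37.1 [0.4741 0.0967 0.0304] 0.0 [ 0.48  0.33 -0.31] [-0.218  0.441 -1.04  -2.914 -0.664  1.557]
[[ 0.682  0.001  0.731]
 [-0.009  1.     0.006]
 [-0.731 -0.011  0.682]]
lean 43.02 az -0.7 jaw yaw -0.08
```

View pics/c12.png

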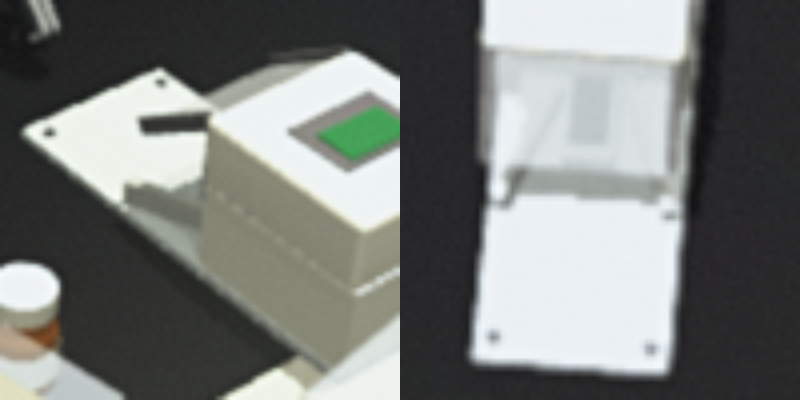

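View pics/w12.png

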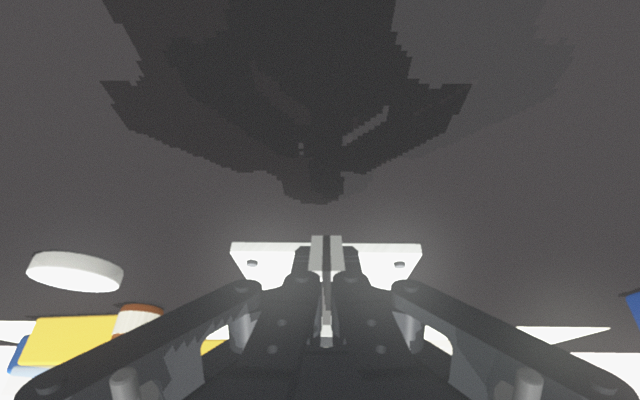

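View pics/s12.png

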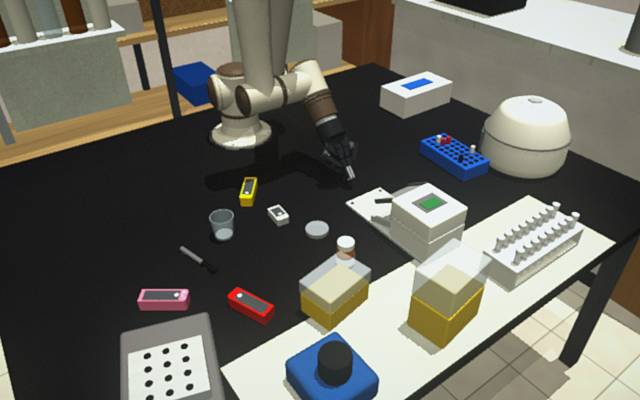

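The top crop shows the cartridge under the visor: dark label at (570–608, 77–145), tail edge at about crop row 163. I'll check the tail position numerically, and that nothing else moved.

```bash
python3 - <<'E'
from h import *
t=dict(np.load('pics/t12.npz')); a=dict(np.load('pics/scene0.npz')); b=dict(np.load('pics/s12.npz')); t0=dict(np.load('pics/top0.npz'))
print('tail',ray(t,292.5,130+163/5,.036)-[.635,.0965,0],'label near end',ray(t,292.5,130+145/5,.036)-[.635,.0965,0])
d=cv2.absdiff(a['image'],b['image']).max(2)
for n,(u,v,r) in dict(beaker=(221,224,18),dish=(317,229,12),blank=(278,214,12),marker=(197,258,18),jar=(345,247,12),yellow=(248,191,14),red=(250,304,22),rack=(455,155,32)).items(): print(n,int((d[v-r:v+r,u-r:u+r]>40).sum()))
E
```

```text
tail [ 0.01539391 -0.00504806  0.036     ] label near end [ 0.02721626 -0.00395641  0.036     ]
beaker 0
dish 0
blank 0
marker 0
jar 0
yellow 45
red 0
rack 0
```

```bash
python3 -c "
from station import manip
print(manip.hand_in())"
```

```text
the job is handed in; nothing more can be done
None
```

The cartridge is in the dock under the visor with the contact block at its stop. The arm is clear of it and the job is handed in, at about 37 s of the 61 s allowed.

**Placing:** I laid the cartridge flat and centred on the deck, nose towards the rails (yaw 0.3°), and let go.

**Leaning the tool:** The moves have no tilt axis. I got the needed lean by reaching past the arm's range several times at height, then swung the wrist over clear of the bench items. My first approach, at 35°, ran into the wrist limits, so I backed off and leaned to 43°.

**Pushing:** With the fingers shut, I pushed from behind. The block gave way at about 5 N over roughly 7 mm. The force then climbed to 9.6 N horizontally while the advance all but stopped, so I stopped there and drew back.

**Last checks:**
- **Clear of contact:** the wrist force is about zero after drawing back.
- **Depth:** the top view puts the tail at dock x≈15 mm. That is right at the edge of the 15 to 23 mm home range and read through the visor, so good to only about 3 mm. Reckoning from the finger position instead gives about 27 mm, slightly past the range. The two disagree because I do not know the exact fingertip contact point. I relied on the force pattern to judge that the block was home.
- **Other items:** the beaker, dish, blank, marker, jar, rack and red bar show no change in the scene picture. I did not compare the pink bar. The yellow bar shows a few changed pixels, probably the arm's shadow; I did not check further.

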